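# Clear the chromatography bench after a column change

### The arm

A 6-joint arm with a two-finger parallel gripper is mounted at the origin on the work surface. World frame = base frame: x ahead of the robot, y to its left, z up, the work surface at z = 0. Lengths are in m, angles in rad, forces in N, time in s.
With the tool pointing down it reaches from about 0.25 to 0.725 m from the base axis. Payload 4 kg.
Tool frame: the origin (TCP) lies at the very end of the fingers, on their centre line; the grasp point (between the pads) lies 19 mm behind it; z points along the fingers, y is the line along which they close (so a half turn about z gives the same grasp; the last joint's range is limited). The gripper opens to 85 mm and grips with 20 to 120 N. Pads are 22 mm wide; open, the fingers measure 114 mm over their backs; the gripper's body (76 mm by 85 mm) begins 54 mm behind the grasp point. The pads swing forward as they close: fully open they stand 13 mm farther back than shut.
Start: joints at [-1.164, 0.241, 0.005, 1.335, 0, 1.571], TCP at [0.198, -0.459, 0.231] pointing down, gripper open.
Joint ranges: [-2.72, 2.72], [-1.05, 1.87], [-1.09, 1.28], [-1.99, 2.15], [-1.42, 1.44], [-3.14, 3.14]. Speed limits (rad/s): [2.79, 2.79, 3.14, 3.14, 3.14, 3.14].

### API

Orientations are given as a unit quaternion [x, y, z, w].
In Python, from workcell import * gives the robot as it stands. The module is installed in compiled form; this text tells all that it offers.
- The arm moves only by the tool send_rows, never from a script. Its argument "steps" is text: rows parted by semicolons, each of 7 numbers parted by spaces: the opening, from -1 (shut) to 1 (fully open), then the shift along the world's x, y, z in m, then the turn, a rotation vector about the world's x, y, z in rad. A call has exactly 5 rows; each row shifts and turns the commanded pose from where the row before left it; what a row does not reach is not made up. A row lasts 1/12 s, in which the tool goes at most 41.7 mm and 7.16 degrees, less where a joint would pass 70% of its speed; a pose out of reach is approached as far as the arm can. A call is refused whole if a number of a shift passes 0.0417 or a number of a turn 0.125, either way. A call with a gripper value outside its range is refused whole. The fingers move at their own pace and stop on an object; the grip force is fixed at half the most. Time passes only in rows, so rows that do not move let the fingers close, or fill a call up. It gives the time, the measured TCP pose, the force, the opening and the grip force at its end, in the units of the state.
- get_obs(): the state, without advancing time (a new reading comes with each control period).
- camera(name): name is "side" or "top" or "wrist"; returns a dict with "frame" (384x512x3 uint8, red, green, blue), "range_z" (384x512 float32, m along the optical axis (not along the pixel's ray), 0 where there is no reading), "camera_matrix" (3x3 intrinsics, pixels), "extrinsics" (4x4, takes a point from world to camera coordinates); the wrist camera has in their place "T_tool_cam" (4x4, takes a point from camera to tool coordinates, whose origin is the TCP and whose axes are the flange's). Camera axes: x right, y down, z forward; pixel columns grow to the right and rows downward; lengths in m; the calibration is good to about 2 mm. A picture is of the moment at which its call begins: read the wrist's pose just before it.
- job_done(): hands the job in; it is judged then, once.
The state is a dict: "clock": time; "joint_pos": joint angles; "joint_vel": joint speeds; "tau": joint torques, N m; "eef_pos": TCP position; "tool_rot": TCP orientation; "ft_force": force on the tool from outside, world axes, zero at the start; "ft_torque": the same for the moment, N m; "grip_width": finger opening in m; "grasp_force": force on a finger pad.
Only numpy, scipy, OpenCV 4.12 (cv2) and the standard library are available. Lean on these libraries where they do the work, as an engineer would, in place of code of your own. Each camera call takes 0.05 s, during which the arm holds its last target. There are 200 camera calls.

### The job

The column change is finished, so clear the bench: hang the two spanners by their ring ends on the tool rail, one on each peg (either way round), and stand the two bottles from the bench in the tray on top of the module, so that they and the bottle already there stand side by side in one row with no more than a finger's width between neighbours. Keep the bottles upright and set them down gently rather than dropping them; leave the vial rack, the beaker and the jar where they are.

Things in the scene. Friction and masses are not known exactly. Their poses are not given: they have to be found in the camera images.
- spanner_long: the longer of two spanners: steel combination spanner flat on the bench, 190 mm long: ring end at +x (outside 29 mm, eye 18 mm, 8 mm thick), handle 15 mm wide, 7 mm thick, open jaw end at -x (40 mm wide). Origin: mid-length on the underside; x along the handle to the ring, z up. Eye centre 80.5 mm along +x; mass centre within 15 mm of the origin. About 150 g
- spanner_long_eye (a point): centre of the long spanner's ring eye (18 mm hole through the spanner's z), half way through its thickness (4 mm above the underside)
- spanner_short: the shorter spanner: steel combination spanner flat on the bench, 160 mm long: ring end at +x (outside 25 mm, eye 15 mm, 8 mm thick), handle 13 mm wide, 7 mm thick, open jaw end at -x (36 mm wide). Origin: mid-length on the underside; x along the handle to the ring, z up. Eye centre 67.5 mm along +x; mass centre within 15 mm of the origin. About 100 g
- spanner_short_eye (a point): centre of the short spanner's ring eye (15 mm hole through the spanner's z), half way through its thickness (4 mm above the underside)
- tool_rail: fixed steel rail: foot 105 x 280 x 8 mm, posts at y +-128 mm behind a flat level bar (280 long, 28 high, 6 thick, centre 215 mm up, open below). Two round pegs, 6 mm dia., 55 mm long, 130 mm apart on the bar's front face, lean 40 degrees up from level towards its -x (robot side). Origin: on the bench below the middle of that face; x away from the robot, y left along the bar
- peg_left_root (a point): on the axis of the left peg of the tool rail (seen from the robot): where it leaves the bar's front face
- peg_left_mid (a point): on the axis of the left peg of the tool rail (seen from the robot): half way along it
- peg_left_tip (a point): on the axis of the left peg of the tool rail (seen from the robot): its free rounded end, 55 mm from the root (3 mm of rounding beyond)
- peg_right_root (a point): on the axis of the right peg of the tool rail (seen from the robot): where it leaves the bar's front face
- peg_right_mid (a point): on the axis of the right peg of the tool rail (seen from the robot): half way along it
- peg_right_tip (a point): on the axis of the right peg of the tool rail (seen from the robot): its free rounded end, 55 mm from the root (3 mm of rounding beyond)
- bottle_1: closed amber glass bottle, white label, blue screw cap; all three bottles are alike. 106 mm tall: body 56 mm diameter up to 66 mm, cap 50 mm diameter from 82 to 106 mm. About 220 g. Origin: centre of its underside, z up its axis. Stands on the bench at the start
- bottle_2: closed amber glass bottle, white label, blue screw cap; all three bottles are alike. 106 mm tall: body 56 mm diameter up to 66 mm, cap 50 mm diameter from 82 to 106 mm. About 220 g. Origin: centre of its underside, z up its axis. Stands on the bench at the start
- bottle_tray: closed amber glass bottle, white label, blue screw cap; all three bottles are alike. 106 mm tall: body 56 mm diameter up to 66 mm, cap 50 mm diameter from 82 to 106 mm. About 220 g. Origin: centre of its underside, z up its axis. Already stands in the tray on the module at the start, anywhere along it
- tray_row (a point): centre of the inner floor of the grey solvent tray on top of the white chromatograph module. Tray inside: 70 mm in x (one bottle deep), 262 mm in y (up to four bottles side by side along y), rim 20 mm above this floor. The floor is 144 mm above the bench; frame: x away from the robot, y to the left along the tray, z up
- module: fixed white instrument module 430 (x) x 340 (y) x 140 (z) mm with a dark front window, facing the robot with its -x face; the tray lies along its front top edge, 160 mm in front of its centre. Origin: centre of its underside
- vial_rack: bystander: white vial rack 60 x 130 x 42 mm on the module's top behind the tray; origin: centre of its underside
- beaker: bystander: white beaker, 68 mm diameter, 90 mm tall, on the bench at the right, beyond the spanners; origin: centre of its underside
- powder_jar: bystander: white plastic jar, 64 mm diameter, 85 mm tall, on the bench at the left, beyond the bottles; origin: centre of its underside

How it is judged:
At the end, for the whole second after the job is handed in: Each spanner hangs at rest by its ring, ring end up (23 degrees), on its own peg (ring within 34 mm of the peg's middle, 10 mm sideways). All three bottles stand upright (4.5 degrees) on the tray's floor, within 12 mm of its centre line, neighbours at most 82 mm apart, centre to centre ((((distance between spanner_long_eye and peg_left_mid below 0.034 m and y of spanner_long_eye in the frame of peg_left_root between -0.01 and 0.01 m and x of spanner_long_eye in the frame of peg_left_root below -0.001 m and angle between spanner_long's own x axis and vertical below 0.4 rad and contact force between spanner_long and tool_rail above 0.2 N and linear speed of spanner_long below 0.03 m/s and angular speed of spanner_long below 0.4 rad/s) and (distance between spanner_short_eye and peg_right_mid below 0.034 m and y of spanner_short_eye in the frame of peg_right_root between -0.01 and 0.01 m and x of spanner_short_eye in the frame of peg_right_root below -0.001 m and angle between spanner_short's own x axis and vertical below 0.4 rad and contact force between spanner_short and tool_rail above 0.2 N and linear speed of spanner_short below 0.03 m/s and angular speed of spanner_short below 0.4 rad/s)) or ((distance between spanner_long_eye and peg_right_mid below 0.034 m and y of spanner_long_eye in the frame of peg_right_root between -0.01 and 0.01 m and x of spanner_long_eye in the frame of peg_right_root below -0.001 m and angle between spanner_long's own x axis and vertical below 0.4 rad and contact force between spanner_long and tool_rail above 0.2 N and linear speed of spanner_long below 0.03 m/s and angular speed of spanner_long below 0.4 rad/s) and (distance between spanner_short_eye and peg_left_mid below 0.034 m and y of spanner_short_eye in the frame of peg_left_root between -0.01 and 0.01 m and x of spanner_short_eye in the frame of peg_left_root below -0.001 m and angle between spanner_short's own x axis and vertical below 0.4 rad and contact force between spanner_short and tool_rail above 0.2 N and linear speed of spanner_short below 0.03 m/s and angular speed of spanner_short below 0.4 rad/s))) and x of bottle_1 in the frame of tray_row between -0.012 and 0.012 m and y of bottle_1 in the frame of tray_row between -0.106 and 0.106 m and z of bottle_1 in the frame of tray_row between -0.006 and 0.006 m and angle between each of bottle_1, bottle_2, bottle_tray's own z axis and vertical below 0.08 rad and linear speed of each of bottle_1, bottle_2, bottle_tray below 0.03 m/s and x of bottle_2 in the frame of tray_row between -0.012 and 0.012 m and y of bottle_2 in the frame of tray_row between -0.106 and 0.106 m and z of bottle_2 in the frame of tray_row between -0.006 and 0.006 m and x of bottle_tray in the frame of tray_row between -0.012 and 0.012 m and y of bottle_tray in the frame of tray_row between -0.106 and 0.106 m and z of bottle_tray in the frame of tray_row between -0.006 and 0.006 m and ((horizontal distance between bottle_1 and bottle_2 below 0.082 m and horizontal distance between bottle_1 and bottle_tray below 0.082 m) or (horizontal distance between bottle_1 and bottle_2 below 0.082 m and horizontal distance between bottle_2 and bottle_tray below 0.082 m) or horizontal distance between each of bottle_1, bottle_2 and bottle_tray below 0.082 m)); the robot touches nothing.
It fails at once if vial rack pushed more than 30 mm from where it stood (distance of vial_rack from where it was at the start of the episode above 0.03 m).
It fails at once if beaker pushed more than 30 mm from where it stood (distance of beaker from where it was at the start of the episode above 0.03 m).
It fails at once if powder jar pushed more than 30 mm from where it stood (distance of powder_jar from where it was at the start of the episode above 0.03 m).
It fails at once if a bottle tipped more than 35 degrees (angle between any of bottle_1, bottle_2, bottle_tray's own z axis and vertical above 0.61 rad).
It fails at once if a bottle dropped (falling faster than 0.5 m/s with no finger on it) ((linear speed of bottle_1 above 0.5 m/s and contact force between the fingers and bottle_1 below 0.05 N) or (linear speed of bottle_2 above 0.5 m/s and contact force between the fingers and bottle_2 below 0.05 N) or (linear speed of bottle_tray above 0.5 m/s and contact force between the fingers and bottle_tray below 0.05 N)).
It also fails if it takes over 70 s, if anything falls off the work surface, if the arm or the gripper's body presses on something with over 40 N, if the wrist force passes 120 N, or if a joint passes its speed limit or range.

## Working session

There is one attempt and no reset: what is moved stays moved. The work goes in short steps, Python scripts to look and compute and a tool call to move; the robot and the scene stay as the last step left them, time stands still between calls to the robot, and variables do not carry over. Pictures are saved under pics/ and viewed, at most 10 in all, crops included, and the job is handed in when it is done.

Besides the shell and the picture viewer there is one more tool, called after "Request:" as name(argument=value, ...) on one line, values as JSON. send_rows: Moves the arm, as the interface text tells. Its arguments: {"type":"object","properties":{"steps":{"type":"string"}},"required":["steps"]}

```bash
mkdir -p pics && cat > h.py <<'E'
from workcell import *
import numpy as np, cv2
from scipy.spatial.transform import Rotation as R
def pts(c,T=None):
    """world points for each pixel (HxWx3)"""
    K=c["camera_matrix"];z=c["range_z"];v,u=np.mgrid[:z.shape[0],:z.shape[1]]
    P=np.stack([(u-K[0,2])/K[0,0]*z,(v-K[1,2])/K[1,1]*z,z],-1)
    if T is None: T=np.linalg.inv(c["extrinsics"])
    return P@T[:3,:3].T+T[:3,3]
def look(name):
    o=get_obs();c=camera(name);T=None
    if name=="wrist":
        W=np.eye(4);W[:3,:3]=R.from_quat(o["tool_rot"]).as_matrix();W[:3,3]=o["eef_pos"];T=W@c["T_tool_cam"]
    return c,pts(c,T)
def save(c,f): cv2.imwrite("pics/"+f,c["frame"][...,::-1])
E
python3 - <<'E'
from h import *
a=[]
for n in("top","side"):
    c,P=look(n);np.savez(n+"0.npz",P=P,f=c["frame"],z=c["range_z"],K=c["camera_matrix"],E=c["extrinsics"]);a.append(c["frame"][...,::-1])
    C=np.linalg.inv(c["extrinsics"]);print(n,C.round(3).tolist(),c["camera_matrix"][0,0])
    cv2.imwrite("pics/%s0.png"%n,cv2.resize(a[-1],(768,576)))
print(get_obs())
E
```

```text
top [[-0.014, -0.99, 0.141, 0.383], [-1.0, 0.014, -0.001, -0.014], [-0.001, -0.141, -0.99, 1.317], [0.0, 0.0, 0.0, 1.0]] 357.85060987361027
side [[0.999, -0.045, 0.024, 0.533], [-0.05, -0.754, 0.656, -0.705], [-0.011, -0.656, -0.755, 0.954], [0.0, 0.0, 0.0, 1.0]] 356.3167758322382
{'clock': 0.1, 'joint_pos': array([-1.16400011e+00,  2.41348221e-01,  3.87442828e-03,  1.33519271e+00,
       -5.47436108e-06,  1.57079526e+00]), 'joint_vel': array([ 0.00052311, -0.0014578 ,  0.00256059,  0.00100615,  0.00029196,
        0.00073784]), 'tau': array([-3.25141882e-04, -3.73137546e+01,  2.53010327e+01,  1.08775040e-02,
       -1.20828490e-04, -3.85326011e-07]), 'eef_pos': array([ 0.19761327, -0.45868724,  0.23050259]), 'tool_rot': array([ 9.79385284e-01,  2.01998988e-01, -1.91566365e-04, -9.15257578e-04]), 'ft_force': array([ 0.36826715,  0.3327341 , -0.17972803]), 'ft_torque': array([-0.05639726,  0.00954725,  0.00457573]), 'grasp_force': 0.0, 'grip_width': 0.08544028431113412}
```

View pics/top0.png

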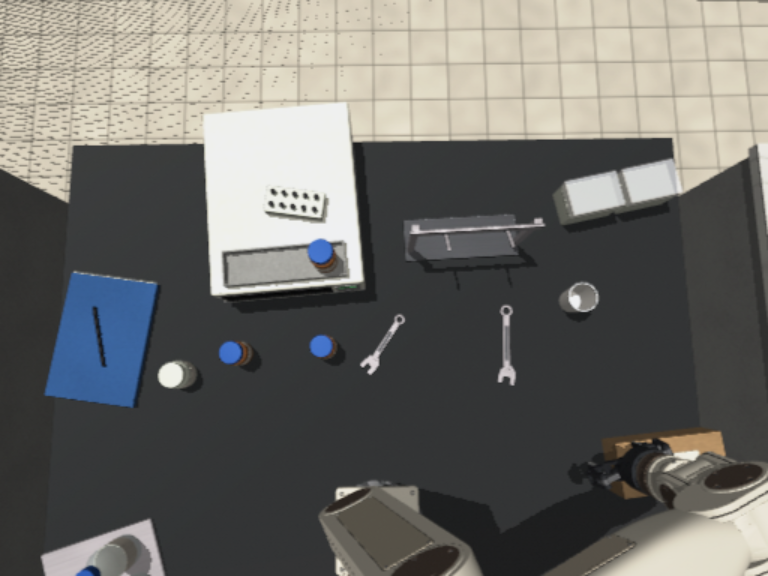

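View pics/side0.png

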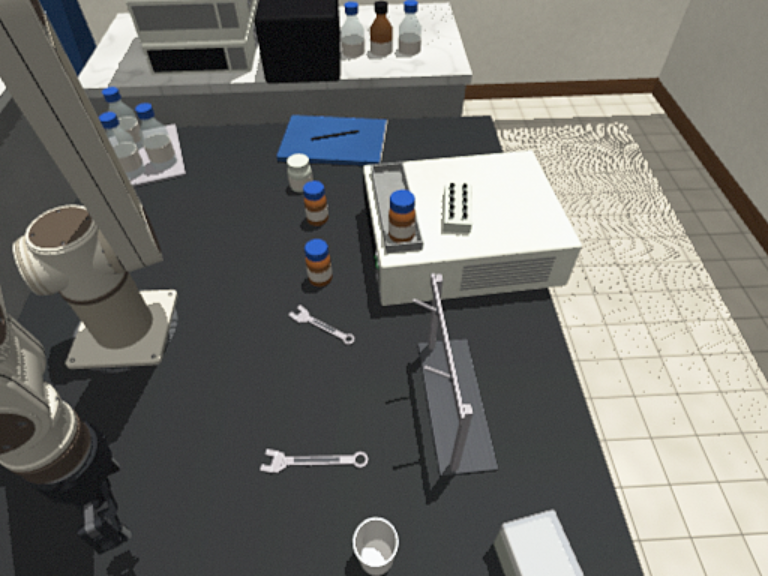

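The top picture (1.5× scale) shows the long spanner with its ring at (506,311) and jaw at (508,378). The short one has its ring at (399,319) and jaw at (370,366). The bench bottle caps are at (231,352) and (321,347), and the tray bottle is at (320,250). The tray runs from (222,270) to (347,262), and the pegs are near (447,240) and (513,238). The side picture agrees: both ring ends point away from the robot.

```bash
python3 - <<'E'
from h import *
D={n:np.load(n+"0.npz") for n in("top","side")}
def comps(n,m,lo,lab):
    k,l,s,_=cv2.connectedComponentsWithStats(m.astype(np.uint8))
    for i in range(1,k):
        if s[i,4]>=lo: yield l==i,s[i]
for n,d in D.items():
    P=d["P"];f=d["f"].astype(int);z=d["z"];ok=(z>0)
    ws=ok&(P[...,0]>.2)&(P[...,0]<.95)&(abs(P[...,1])<.6)
    hsv=cv2.cvtColor(d["f"],cv2.COLOR_RGB2HSV)
    print(n,"bench z",np.median(P[...,2][ws&(abs(P[...,2])<.015)]))
    blue=ws&(hsv[...,0]>100)&(hsv[...,0]<130)&(hsv[...,1]>150)&(P[...,2]>.07)
    for m,s in comps(n,blue,30,"cap"):
        q=P[m];h=np.percentile(q[:,2],90);t=q[q[:,2]>h-.006]
        mn,mx=t.min(0),t.max(0);c,r=cv2.minEnclosingCircle(t[:,:2].astype(np.float32))
        print(" cap",np.array(c).round(4),"r",round(r,4),"h",h.round(4),len(t))
    sp=ws&(f.min(-1)>110)&(P[...,2]<.03)&(P[...,1]<.05)&(P[...,1]>-.4)&(P[...,0]<.6)
    for m,s in comps(n,sp,40,"sp"):
        q=P[m];c=q[:,:2].mean(0);ev,V=np.linalg.eigh(np.cov((q[:,:2]-c).T));a=V[:,1]*np.sign(V[0,1])
        t=(q[:,:2]-c)@a;w=(q[:,:2]-c)@np.array([-a[1],a[0]])
        e=q[t>t.max()-.027,:2];j=(e.max(0)+e.min(0))/2
        print(" sp c",c.round(4),"ang",np.degrees(np.arctan2(a[1],a[0])).round(1),"t",t.min().round(4),t.max().round(4),"mid",(c+a*(t.max()+t.min())/2).round(4),"ringmid",j.round(4),"z",np.median(q[:,2]).round(4),"ends",(c+a*t.min()).round(3),(c+a*t.max()).round(3))
    # rail and pegs
    rl=ws&(P[...,1]<-.02)&(P[...,1]>-.45)&(P[...,0]>.5)&(P[...,2]>.14)&(P[...,2]<.3)
    q=P[rl]; print(" rail pts",len(q),q.min(0).round(3),q.max(0).round(3))
    # module top /tray
    tr=ws&(P[...,1]>.02)&(P[...,1]<.45)&(P[...,2]>.13)&(P[...,2]<.175)
    q=P[tr];b=np.histogram(q[:,2],np.arange(.13,.176,.003));print(b[0]);print(q.min(0).round(3),q.max(0).round(3))
E
```

```text
top bench z 0.0003683368452667146
 cap [0.6074 0.1078] r 0.0244 h 0.2529 178
 cap [0.4216 0.1228] r 0.0244 h 0.1096 153
 cap [0.4081 0.3267] r 0.0249 h 0.1096 151
 sp c [ 0.4094 -0.3163] ang -1.6 t -0.0836 0.1093 mid [ 0.4223 -0.3166] ringmid [ 0.5053 -0.3213] z 0.0068 ends [ 0.326 -0.314] [ 0.519 -0.319]
 sp c [ 0.419  -0.0129] ang -33.8 t -0.0688 0.0912 mid [ 0.4283 -0.0191] ringmid [ 0.4833 -0.0567] z 0.0074 ends [0.362 0.025] [ 0.495 -0.064]
 rail pts 455 [ 0.607 -0.354  0.141] [ 0.674 -0.076  0.254]
[  42  325 2114 4344 2403  697  121   40   55   53   93  161  208  286
  115]
[0.534 0.027 0.13 ] [0.95  0.394 0.175]
side bench z 0.0010128342817675717
 cap [0.4115 0.3207] r 0.0274 h 0.109 101
 cap [0.6091 0.1056] r 0.0261 h 0.2528 149
 cap [0.4239 0.119 ] r 0.0263 h 0.1092 135
 sp c [ 0.4223 -0.0154] ang -33.2 t -0.0767 0.0894 mid [ 0.4277 -0.0189] ringmid [ 0.4866 -0.0547] z 0.0085 ends [0.358 0.027] [ 0.497 -0.064]
 sp c [ 0.4124 -0.3181] ang -1.5 t -0.0883 0.1069 mid [ 0.4216 -0.3184] ringmid [ 0.5069 -0.3199] z 0.0081 ends [ 0.324 -0.316] [ 0.519 -0.321]
 rail pts 737 [ 0.607 -0.359  0.14 ] [ 0.678 -0.08   0.256]
[  79   97  527 3456 2084  337   79   61   75   75   75  135  124  217
  130]
[0.538 0.021 0.13 ] [0.95  0.392 0.175]
```

```bash
python3 - <<'E'
from h import *
D={n:np.load(n+"0.npz") for n in("top","side")}
for n,d in D.items():
    P=d["P"];z=d["z"]
    rl=(z>0)&(P[...,1]<-.02)&(P[...,1]>-.45)&(P[...,0]>.58)&(P[...,0]<.72)&(P[...,2]>.2)&(P[...,2]<.262)
    bar=P[rl&(P[...,2]<.236)&(P[...,0]>.64)]
    A=np.c_[bar[:,1],np.ones(len(bar))];co=np.linalg.lstsq(A,bar[:,0],rcond=None)[0]
    r=bar[:,0]-A@co;print(n,"bar slope",co[0].round(4),"x at y=-.217",(co[1]-.217*co[0]).round(4),"res",np.percentile(r,[5,50,95]).round(4),"y",bar[:,1].min().round(4),bar[:,1].max().round(4),"z",np.percentile(bar[:,2],[5,50,95,100]).round(3),len(bar))
    fr=P[rl&(P[...,0]<(co[0]*P[...,1]+co[1])-.008)]
    for s in(fr[:,1]>-.217,fr[:,1]<-.217):
        q=fr[s];q=q[np.argsort(q[:,0])];print(" peg n",len(q));print(q[::max(1,len(q)//7)].round(3).tolist())
    # tray: floor & rim
    m=(z>0)&(P[...,0]>.5)&(P[...,0]<.72)&(P[...,1]>0)&(P[...,1]<.42)
    rim=P[m&(P[...,2]>.156)&(P[...,2]<.172)]
    rect=cv2.minAreaRect(rim[:,:2].astype(np.float32));print(" rim",rect,len(rim),np.median(rim[:,2]))
    mod=P[(z>0)&(P[...,0]>.4)&(P[...,1]>-.05)&(P[...,1]<.47)&(P[...,2]>.132)&(P[...,2]<.15)]
    print(" module",cv2.minAreaRect(mod[:,:2].astype(np.float32)))
    fl=P[m&(P[...,2]>.138)&(P[...,2]<.15)&(P[...,0]>.58)&(P[...,0]<.63)&(P[...,1]>.15)&(P[...,1]<.3)];print(" floor z",np.median(fl[:,2]))
E
```

```text
top bar slope -0.0443 x at y=-.217 0.6545 res [-0.0034 -0.0016  0.0109] y -0.3543 -0.076 z [0.206 0.226 0.232 0.236] 387
 peg n 20
[[0.607, -0.15, 0.254], [0.611, -0.153, 0.25], [0.614, -0.154, 0.248], [0.617, -0.151, 0.249], [0.62, -0.151, 0.248], [0.626, -0.152, 0.239], [0.629, -0.149, 0.24], [0.634, -0.153, 0.23], [0.637, -0.147, 0.229], [0.642, -0.148, 0.224]]
 peg n 23
[[0.611, -0.283, 0.254], [0.614, -0.284, 0.252], [0.618, -0.279, 0.248], [0.625, -0.28, 0.245], [0.631, -0.279, 0.235], [0.638, -0.277, 0.233], [0.642, -0.279, 0.228], [0.647, -0.277, 0.221]]
 rim ((0.6408625245094299, 0.20229488611221313), (0.1599884331226349, 0.2701980471611023), 4.379293441772461) 474 0.16444629821518797
 module ((0.760312557220459, 0.21193277835845947), (0.43168312311172485, 0.3405512869358063), 4.4505085945129395)
 floor z 0.14463791599369102
side bar slope -0.0448 x at y=-.217 0.6571 res [-0.0055 -0.0017  0.0115] y -0.3588 -0.08 z [0.206 0.228 0.232 0.234] 583
 peg n 38
[[0.607, -0.158, 0.251], [0.612, -0.158, 0.247], [0.617, -0.155, 0.248], [0.622, -0.158, 0.246], [0.628, -0.157, 0.237], [0.633, -0.157, 0.233], [0.639, -0.157, 0.228], [0.644, -0.157, 0.227]]
 peg n 45
[[0.613, -0.288, 0.253], [0.618, -0.287, 0.255], [0.623, -0.288, 0.246], [0.628, -0.288, 0.242], [0.633, -0.284, 0.24], [0.637, -0.286, 0.234], [0.643, -0.282, 0.231], [0.648, -0.286, 0.223]]
 rim ((0.6429290771484375, 0.19813238084316254), (0.15894852578639984, 0.2747003436088562), 4.370941638946533) 425 0.1647873887947825
 module ((0.7620832324028015, 0.20846782624721527), (0.4303617775440216, 0.34778064489364624), 4.385904788970947)
 floor z 0.1453563284776937
```

Request:
send_rows(steps="1 0.032 0.02 0 0 0 -0.087; 1 0.032 0.02 0 0 0 -0.087; 1 0.032 0.02 0 0 0 -0.087; 1 0.032 0.02 0 0 0 -0.087; 1 0.032 0.02 0 0 0 -0.087")

```text
clock: 0.52
eef_pos: [0.3587, -0.358, 0.2309]
tool_rot: [1.0, -0.017, -0.0, -0.0]
ft_force: [0.3, -0.3, -0.2]
grip_width: 0.0855
grasp_force: 0.0
```

Request:
send_rows(steps="1 0.032 0.02 0 0 0 0; 1 0.032 0.02 0 0 0 0; 1 0 0 0 0 0 0; 1 0 0 0 0 0 0; 1 0 0 0 0 0 0")

```text
clock: 0.93
eef_pos: [0.4214, -0.3189, 0.2307]
tool_rot: [1.0, -0.014, -0.001, -0.0]
ft_force: [0.1, -0.2, 0.1]
grip_width: 0.0856
grasp_force: 0.0
```

```bash
cat > pose.py <<'E'
from h import *
o=get_obs();M=R.from_quat(o["tool_rot"]).as_matrix()
print("t",round(o["clock"],2),"p",o["eef_pos"].round(4),"x",M[:,0].round(3),"y",M[:,1].round(3),"z",M[:,2].round(3),"j",o["joint_pos"].round(2),"w",round(o["grip_width"],4),"gf",round(float(o["grasp_force"]),1),"F",o["ft_force"].round(1))
E
python3 pose.py; python3 - <<'E'
from h import *
c,P=look("wrist");cv2.imwrite("pics/w1.png",c["frame"][...,::-1]);print(c["T_tool_cam"].round(3).tolist(),c["camera_matrix"][0,0])
f=c["frame"].astype(int);m=(f.min(-1)>110)&(P[...,2]<.03)&(P[...,2]>-.02)
k,l,s,_=cv2.connectedComponentsWithStats(m.astype(np.uint8))
for i in range(1,k):
    if s[i,4]>400:
        q=P[l==i];x=q[:,:2];cc=x.mean(0);V=np.linalg.eigh(np.cov((x-cc).T))[1];a=V[:,1]*np.sign(V[0,1]);t=(x-cc)@a
        print(s[i],np.degrees(np.arctan2(a[1],a[0])),(t.max()-t.min()),"mid",cc+a*(t.max()+t.min())/2,"z",np.median(q[:,2]),"box",(x.min(0),x.max(0)))
E
```

```text
t 0.93 p [ 0.4214 -0.3189  0.2307] x [ 1.    -0.027 -0.002] y [-0.027 -1.    -0.   ] z [-0.002  0.001 -1.   ] j [-0.65  0.3   0.08  1.36 -0.    2.52] w 0.0856 gf 0.0 F [ 0.1 -0.2  0.1]
[[-0.0, -0.962, -0.274, 0.069], [1.0, -0.0, 0.0, -0.001], [-0.0, -0.274, 0.962, -0.142], [0.0, 0.0, 0.0, 1.0]] 276.23067206071147
[     0      0    512    330 129197] -89.83445859872833 0.8192320039431626 mid [ 0.4390904  -0.29963112] z -0.0005165168464539849 box (array([ 0.14901509, -0.70989786]), array([0.62456842, 0.10921544]))
[394  50  27  45 881] 12.741205192445273 0.04895135668436518 mid [ 0.53132467 -0.50031837] z 0.012022123528455164 box (array([ 0.50486156, -0.50850578]), array([ 0.55292516, -0.48487012]))
[  63  342   56   42 1516] -69.02417901954354 0.09810866325759926 mid [ 0.08045669 -0.02112196] z 0.011354317975931921 box (array([ 0.05130765, -0.07282592]), array([0.12745483, 0.02228962]))
```

View pics/w1.png

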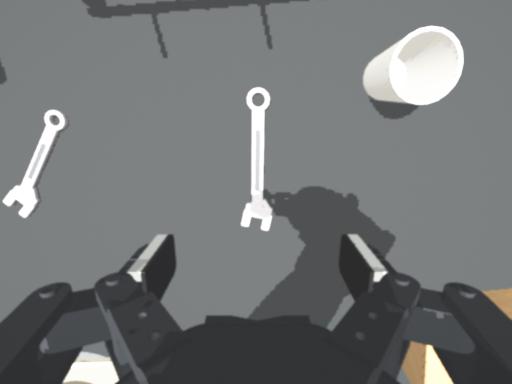

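The wrist view shows the long spanner with its ring at (258,99) and jaw at (258,215), lined up with the tool. The short spanner has its ring at (55,120) and jaw at (22,200).

```bash
cat > spw.py <<'E'
from h import *
c,P=look("wrist");f=c["frame"].astype(int)
m=(f.min(-1)>165)&(abs(P[...,2])<.03)
m=cv2.morphologyEx(m.astype(np.uint8),cv2.MORPH_CLOSE,np.ones((5,5)))
k,l,s,_=cv2.connectedComponentsWithStats(m)
for i in range(1,k):
    if s[i,4]>400:
        q=P[l==i];x=q[:,:2];cc=np.median(x,0);(_,_),(w,h),_=r=cv2.minAreaRect(x.astype(np.float32))
        b=cv2.boxPoints(r);e=[b[1]-b[0],b[2]-b[1]];a=max(e,key=np.linalg.norm);a=a/np.linalg.norm(a)*np.sign(a[0])
        t=(x-cc)@a
        sl=[x[(t>u)&(t<u+.01)] for u in np.arange(-.04,.04,.01)]
        sl=np.array([y.mean(0) for y in sl if len(y)>5]);v=np.polyfit(sl[:,0],sl[:,1],1)
        ring=x[t>t.max()-.03];rc=cv2.minEnclosingCircle(ring.astype(np.float32))
        print(s[i],"ang box",np.degrees(np.arctan2(a[1],a[0])).round(1),"handle",np.degrees(np.arctan(v[0])).round(2),"mid",np.array(r[0]).round(4),"size",w,h,"z",np.median(q[:,2]).round(4),"ring",rc,"y@midx",np.polyval(v,r[0][0]).round(4))
E
python3 spw.py
```

```text
[362  25  93  75 438] ang box -49.5 handle -19.34 mid [ 0.5514 -0.501 ] size 0.0464404858648777 0.12079097330570221 z 0.0095 ring ((0.5772265791893005, -0.5387024879455566), 0.023822594434022903) y@midx -0.4685
[393  49  27  45 894] ang box -85.2 handle 42.29 mid [ 0.5227 -0.4134] size 0.0485614612698555 0.19048821926116943 z 0.0119 ring ((0.5291479229927063, -0.4895414412021637), 0.02474944479763508) y@midx -0.5085
[ 240   86   32  145 2272] ang box -4.8 handle -2.43 mid [ 0.4213 -0.3207] size 0.044835157692432404 0.1981424242258072 z 0.0069 ring ((0.504663348197937, -0.3210819363594055), 0.01609164848923683) y@midx -0.3178
[   0  109   65  109 1813] ang box -67.8 handle -30.85 mid [ 0.4689 -0.1212] size 0.11054548621177673 0.38542041182518005 z 0.0068 ring ((0.4905509650707245, -0.32048702239990234), 9.999999747378752e-05) y@midx -0.0438
[  64  352   55   32 1294] ang box -38.9 handle -61.03 mid [ 0.2524 -0.1776] size 0.07670245319604874 0.5501421093940735 z 0.0116 ring ((0.4905509650707245, -0.32048702239990234), 9.999999747378752e-05) y@midx -0.3435
```

Request:
send_rows(steps="0.2 0 0 -0.04 0 0 0; -0.2 0 0.0005 -0.04 0 0 0; -0.2 0 0 -0.04 0 0 0; -0.2 0 0 -0.04 0 0 0; -0.2 0 0 -0.04 0 0 0")

```text
clock: 1.45
eef_pos: [0.4205, -0.3199, 0.0302]
tool_rot: [1.0, -0.016, 0.0, 0.0]
ft_force: [0.3, -1.3, -0.3]
grip_width: 0.034
grasp_force: 0.0
```

Request:
send_rows(steps="-0.2 0 0 -0.0275 0 0 0; -0.2 0 0 0 0 0 0; -1 0 0 0 0 0 0; -1 0 0 0 0 0 0; -1 0 0 0 0 0 0")

```text
clock: 1.87
eef_pos: [0.4211, -0.3194, 0.0042]
tool_rot: [1.0, -0.015, 0.0, 0.0]
ft_force: [0.9, -0.8, -2.4]
grip_width: 0.0122
grasp_force: 58.6
```

Request:
send_rows(steps="-1 0 0 0 0 0 0; -1 0 0 0 0 0 0; -1 0 0 0 0 0 0; -1 0 0 0.01 0 0 0; -1 0 0 0.03 0 0 0")

```text
clock: 2.28
eef_pos: [0.4187, -0.3162, 0.0407]
tool_rot: [1.0, -0.014, -0.004, -0.003]
ft_force: [0.8, 0.5, -1.8]
grip_width: 0.012
grasp_force: 58.8
```

```bash
python3 pose.py
```

```text
t 2.28 p [ 0.4187 -0.3162  0.0407] x [ 1.    -0.028 -0.008] y [-0.028 -1.    -0.006] z [-0.007  0.006 -1.   ] j [-0.65  0.46 -0.22  0.91  0.    2.52] w 0.012 gf 58.8 F [ 0.8  0.5 -1.8]
```

Request:
send_rows(steps="-1 0 0 0.03 0 0 0.0716; -1 0 0 0.03 0 0 0; -1 0.01 0.003 0.02 0.0048 -0.109 0; -1 0.01 0.003 0.02 0.0048 -0.109 0; -1 0.01 0.003 0.02 0.0048 -0.109 0")

```text
clock: 2.7
eef_pos: [0.4531, -0.3097, 0.1668]
tool_rot: [0.986, 0.022, 0.166, -0.003]
ft_force: [-0.4, -0.3, -2.8]
grip_width: 0.0123
grasp_force: 58.8
```

Request:
send_rows(steps="-1 0.01 0.003 0.02 0.0048 -0.109 0; -1 0.02 0.005 0.02 0.0048 -0.109 0; -1 0.02 0.005 0.02 0.0048 -0.109 0; -1 0.02 0.004 0.02 0.0048 -0.109 0; -1 0 0 0 0.0048 -0.109 0")

```text
clock: 3.12
eef_pos: [0.5261, -0.2941, 0.2527]
tool_rot: [0.903, 0.023, 0.429, -0.006]
ft_force: [1.7, -1.4, -1.6]
grip_width: 0.0124
grasp_force: 58.9
```

Request:
send_rows(steps="-1 0 0 0 0 0 0; -1 0 0 0 0 0 0; -1 0 0 0 0 0 0; -1 0 0 0 0 0 0; -1 0 0 0 0 0 0")

```text
clock: 3.53
eef_pos: [0.5232, -0.2937, 0.2456]
tool_rot: [0.906, 0.02, 0.423, -0.009]
ft_force: [0.2, -0.5, -2.0]
grip_width: 0.0123
grasp_force: 58.9
```

```bash
python3 pose.py; python3 - <<'E'
from h import *
c,P=look("wrist");cv2.imwrite("pics/w2.png",c["frame"][...,::-1]);np.savez("w2.npz",P=P,f=c["frame"],z=c["range_z"],K=c["camera_matrix"])
E
```

```text
t 3.53 p [ 0.5232 -0.2937  0.2456] x [0.641 0.029 0.767] y [ 0.044 -0.999  0.002] z [ 0.766  0.033 -0.642] j [-0.81  0.06 -0.54  0.31  0.61  2.51] w 0.0123 gf 58.9 F [ 0.2 -0.5 -2. ]
```

View pics/w2.png

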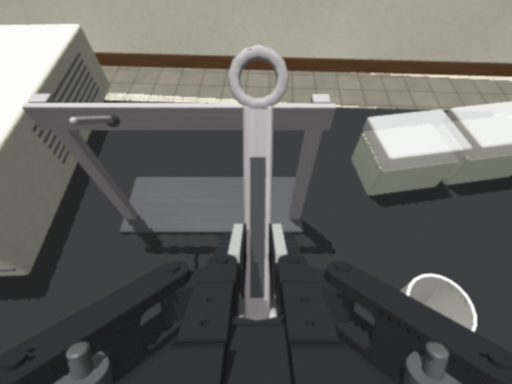

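The held spanner's ring is at (258,76). The left peg runs from its root at (113,121) to its tip at (75,120). The bar spans (30,110) to (333,110), and the right peg is hidden behind the handle.

```bash
python3 - <<'E'
from h import *
d=np.load("w2.npz");P,z,K=d["P"],d["z"],d["K"]
p=np.array([.5232,-.2937,.2456]);x=np.array([.641,.029,.767]);y=np.array([.044,-.999,.002]);Z=np.array([.766,.033,-.642])
T=np.stack([(P-p)@x,(P-p)@y,(P-p)@Z],-1)
m=(z>0)&(z<.3)&(T[...,0]>.06)&(abs(T[...,1])<.03)&(abs(T[...,2])<.03)
q=T[m];c=(q[:,:2].max(0)+q[:,:2].min(0))/2;print("ring tool",len(q),q.min(0).round(4),q.max(0).round(4),np.median(q,0).round(4),c)
u,v=np.nonzero(m)[::-1];print("px",u.min(),u.max(),v.min(),v.max())
# hole centroid
hole=(~m).astype(np.uint8)[45:108,228:290];k,l,s,ce=cv2.connectedComponentsWithStats(hole);print(s,ce+[228,45])
w=P[100:145,60:130];zz=z[100:145,60:130]
g=(zz>0)&(w[...,2]>.2)&(w[...,2]<.262)&(w[...,0]<.645);q=w[g];q=q[np.argsort(q[:,0])]
print(len(q));print(q[::max(1,len(q)//12)].round(4).tolist())
A=np.linalg.svd(q-q.mean(0))[2][0];print(q.mean(0),A)
b=P[95:132,30:335];zb=z[95:132,30:335];g=(zb>0)&(b[...,2]>.2)&(b[...,2]<.224)&(b[...,0]>.63)&(b[...,0]<.68);q=b[g]
co=np.polyfit(q[:,1],q[:,0],1);print("bar",co,np.std(q[:,0]-np.polyval(co,q[:,1])),q[:,1].min(),q[:,1].max(),q[:,2].min(),np.polyval(co,[-.154,-.284]))
E
```

```text
ring tool 2631 [ 0.06   -0.0147 -0.0059] [0.0983 0.0137 0.0039] [ 0.079  -0.0005 -0.0033] [ 0.07914739 -0.00049403]
px 228 288 45 130
[[   0    0   61   63 1943]
 [   0    0   27   29  238]
 [  34    0   28   63  457]
 [  40   13    1    1    1]
 [   8   15    1    1    1]
 [  18   14    1    1    1]
 [  13   15   36   39 1083]
 [  43   16    1    1    1]
 [   0   32   16   31  180]
 [  56   34    1    1    1]] [[258.21307257  76.06999485]
 [234.52521008  52.4789916 ]
 [283.19693654  72.85557987]
 [268.          58.        ]
 [236.          60.        ]
 [246.          59.        ]
 [258.17266851  78.57987073]
 [271.          61.        ]
 [232.49444444  99.15555556]
 [284.          79.        ]]
305
[[0.6053, -0.1556, 0.2525], [0.6071, -0.1565, 0.2528], [0.6086, -0.1581, 0.2516], [0.611, -0.1567, 0.2465], [0.6141, -0.157, 0.2437], [0.6168, -0.1573, 0.2433], [0.6209, -0.1559, 0.2375], [0.624, -0.1567, 0.2348], [0.6271, -0.1547, 0.2382], [0.6312, -0.1551, 0.2336], [0.6351, -0.1561, 0.2281], [0.6392, -0.1564, 0.2244], [0.6442, -0.155, 0.2211]]
[ 0.6218864  -0.15582523  0.23893675] [ 0.76655258  0.01240477 -0.64206173]
bar [-0.04510789  0.64393403] 0.0013904026946410994 -0.3571142287853949 -0.07727237191794209 0.20013642873356866 [0.65088065 0.65674467]
```

Request:
send_rows(steps="-1 0.004 0.0015 -0.013 0 0 0; -1 0.004 0.001 -0.013 0 0 0; -1 0.003 0.001 -0.012 0 0 0; -1 0 0 0 0 0 0; -1 0 0 0 0 0 0")

```text
clock: 4.0
eef_pos: [0.5331, -0.289, 0.2053]
tool_rot: [0.906, 0.02, 0.422, -0.01]
ft_force: [1.2, -0.2, -1.0]
grip_width: 0.0119
grasp_force: 58.9
```

```bash
python3 pose.py; python3 - <<'E'
from h import *
c,P=look("wrist");cv2.imwrite("pics/w3.png",cv2.resize(c["frame"][30:180,180:340,::-1],None,fx=4,fy=4,interpolation=cv2.INTER_CUBIC));np.savez("w3.npz",P=P,f=c["frame"],z=c["range_z"],K=c["camera_matrix"]);print(c["camera_matrix"])
E
```

```text
t 4.0 p [ 0.5331 -0.289   0.2053] x [0.643 0.027 0.765] y [ 0.044 -0.999 -0.002] z [ 0.765  0.035 -0.644] j [-0.78  0.12 -0.59  0.18  0.6   2.53] w 0.0119 gf 58.9 F [ 1.2 -0.2 -1. ]
[[276.23067206   0.         257.06686859]
 [  0.         276.23067206 189.70631108]
 [  0.           0.           1.        ]]
```

View pics/w3.png

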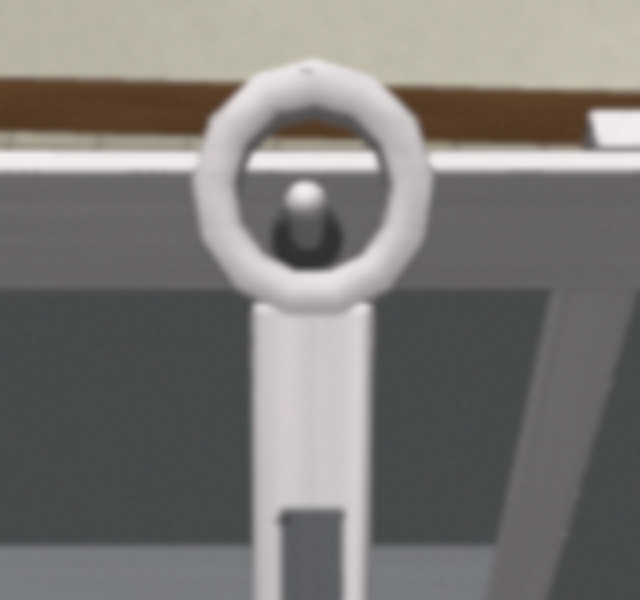

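The peg tip shows through the eye at crop (305,197), with the eye centre at (313,190), so it needs about 3 mm upward and 1 mm sideways. I'll correct that and insert along the peg.

Request:
send_rows(steps="-1 0.0019 0.001 0.0023 0 0 0; -1 0 0 0 0 0 0; -1 0.01 0.0004 -0.0085 0 0 0; -1 0.01 0.0004 -0.0085 0 0 0; -1 0.01 0.0004 -0.0085 0 0 0")

```text
clock: 4.47
eef_pos: [0.5656, -0.2877, 0.184]
tool_rot: [0.906, 0.02, 0.424, -0.008]
ft_force: [0.6, 0.8, -2.2]
grip_width: 0.0121
grasp_force: 58.9
```

Request:
send_rows(steps="-1 0.01 0.0004 -0.0085 0 0 0; -1 0.01 0.0004 -0.0085 0 0 0; -1 0 0 0 0 0 0; -1 0 0 0 0 0 0; -1 0 0 0 0 0 0")

```text
clock: 4.88
eef_pos: [0.5847, -0.2864, 0.1664]
tool_rot: [0.906, 0.02, 0.423, -0.009]
ft_force: [-0.3, -0.3, -1.5]
grip_width: 0.0121
grasp_force: 58.9
```

```bash
python3 pose.py; python3 - <<'E'
from h import *
c,P=look("wrist");cv2.imwrite("pics/w4.png",cv2.resize(c["frame"][30:180,180:340,::-1],None,fx=4,fy=4,interpolation=cv2.INTER_CUBIC))
E
```

```text
t 4.88 p [ 0.5847 -0.2864  0.1664] x [0.642 0.028 0.767] y [ 0.044 -0.999  0.   ] z [ 0.766  0.033 -0.642] j [-0.7   0.25 -0.57  0.03  0.55  2.61] w 0.0121 gf 58.9 F [-0.3 -0.3 -1.5]
```

View pics/w4.png

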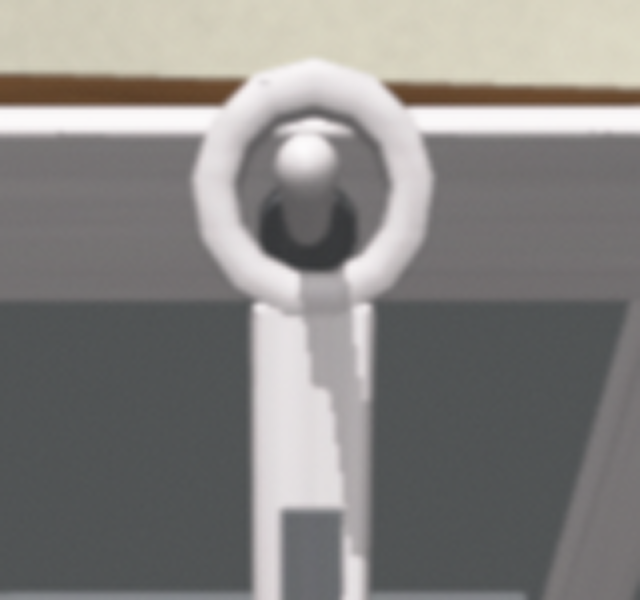

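The peg is through the eye, with its tip at crop (305,160) and its shadow falling on the handle. I'll pitch closer to vertical, release, and retreat.

Request:
send_rows(steps="-1 0.0083 0.0004 -0.0055 0.0051 -0.117 0; -1 0.0083 0.0004 -0.0055 0.0051 -0.117 0; -1 0.0083 0.0004 -0.0055 0.0051 -0.117 0; -1 0 0 -0.0015 0 0 0; -1 0 0 0 0 0 0")

```text
clock: 5.35
eef_pos: [0.6032, -0.2875, 0.1484]
tool_rot: [0.851, 0.015, 0.524, -0.012]
ft_force: [0.4, -0.0, -1.9]
grip_width: 0.0121
grasp_force: 59.0
```

Request:
send_rows(steps="-0.5 0 0 0 0 0 0; -0.2 0 0 0 0 0 0; 0 0 0 0 0 0 0; 0 0 0 0 0 0 0; 0 0 0 0 0 0 0")

```text
clock: 5.77
eef_pos: [0.6052, -0.2882, 0.1524]
tool_rot: [0.849, 0.017, 0.527, -0.011]
ft_force: [0.1, 0.2, 0.1]
grip_width: 0.0428
grasp_force: 0.0
```

Request:
send_rows(steps="0 -0.019 -0.001 0.007 0 0 0; 0.2 -0.035 -0.0015 0.013 0 0 0; 0.4 -0.035 -0.0015 0.013 0 0 0; 1 -0.035 -0.0015 0.013 0 0 0; 1 0 0 0 0 0 0")

```text
clock: 6.18
eef_pos: [0.4771, -0.294, 0.1985]
tool_rot: [0.85, 0.015, 0.527, -0.01]
ft_force: [1.4, -0.0, 0.6]
grip_width: 0.0813
grasp_force: 0.0
```

```bash
python3 pose.py; python3 - <<'E'
from h import *
c,P=look("wrist");cv2.imwrite("pics/w5.png",c["frame"][...,::-1])
d,Q=look("side")
for n,p in(("w",P),("s",Q)):
    m=(p[...,0]>.58)&(p[...,0]<.66)&(abs(p[...,1]+.286)<.03)&(p[...,2]>.02)&(p[...,2]<.2)
    q=p[m];print(n,len(q));print([ (h,q[abs(q[:,2]-h)<.01].mean(0).round(3).tolist()) for h in(.05,.1,.15,.19) if (abs(q[:,2]-h)<.01).any()])
E
```

```text
t 6.18 p [ 0.4771 -0.294   0.1985] x [0.445 0.014 0.895] y [ 0.035 -0.999 -0.002] z [ 0.895  0.032 -0.445] j [-0.98  0.15 -0.85 -0.25  0.86  2.52] w 0.0813 gf 0.0 F [ 1.4 -0.   0.6]
w 1681
[(0.05, [0.645, -0.282, 0.052]), (0.1, [0.646, -0.282, 0.1]), (0.15, [0.648, -0.283, 0.15]), (0.19, [0.649, -0.283, 0.19])]
s 154
[(0.05, [0.648, -0.29, 0.054]), (0.1, [0.649, -0.289, 0.102]), (0.15, [0.65, -0.288, 0.15]), (0.19, [0.651, -0.288, 0.19])]
```

View pics/w5.png

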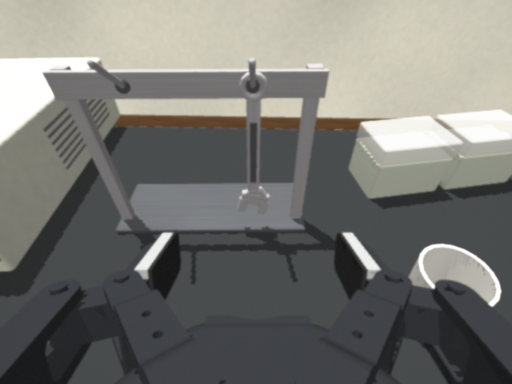

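The long spanner hangs vertically on the right peg, with its eye at (252,84). Next is the short spanner.

Request:
send_rows(steps="1 -0.005 0.0275 0.004 -0.004 0.111 0; 1 -0.005 0.0275 0.004 -0.004 0.111 0; 1 -0.005 0.0275 0.004 -0.004 0.111 0; 1 -0.005 0.0275 0.004 -0.004 0.111 0; 1 -0.005 0.0275 0.004 -0.004 0.111 0")

```text
clock: 6.7
eef_pos: [0.4575, -0.1606, 0.2173]
tool_rot: [0.959, 0.018, 0.283, -0.006]
ft_force: [3.0, -0.2, -0.4]
grip_width: 0.0852
grasp_force: 0.0
```

Request:
send_rows(steps="1 -0.005 0.0275 0.004 -0.004 0.111 0; 1 -0.005 0.0275 0.004 -0.004 0.111 0; 1 -0.005 0.0275 0.004 -0.004 0.111 0; 1 -0.005 0.0275 0.004 -0.004 0.111 0; 1 -0.005 0.0275 0.004 -0.004 0.111 0")

```text
clock: 7.12
eef_pos: [0.4338, -0.0218, 0.2373]
tool_rot: [1.0, 0.019, 0.01, -0.001]
ft_force: [0.3, -0.8, -0.5]
grip_width: 0.0854
grasp_force: 0.0
```

Request:
send_rows(steps="1 0 0 0 0 0 -0.12; 1 0 0 0 0 0 -0.12; 1 0 0 0 0 0 -0.12; 1 0 0 0 0 0 -0.12; 1 0 0 0 0 0 -0.12")

```text
clock: 7.53
eef_pos: [0.4, -0.1437, 0.2354]
tool_rot: [0.977, -0.206, 0.021, -0.048]
ft_force: [0.0, 0.2, -0.8]
grip_width: 0.0854
grasp_force: 0.0
```

```bash
python3 pose.py; python3 spw.py
```

```text
t 7.53 p [ 0.4    -0.1437  0.2354] x [ 0.914 -0.405  0.021] y [-0.401 -0.91  -0.101] z [ 0.06   0.085 -0.995] j [-0.42  0.07 -0.19  1.29  0.1   3.14] w 0.0854 gf 0.0 F [ 0.   0.2 -0.8]
[   0    0  113  180 1480] ang box 78.2 handle -7.48 mid [0.5979 0.0085] size 0.43308207392692566 0.2014799565076828 z 0.0207 ring ((0.5450050234794617, 0.2259954959154129), 0.01519937627017498) y@midx 0.0393
[ 167  123   36  114 1637] ang box -62.6 handle -30.75 mid [ 0.4451 -0.0538] size 0.10148689150810242 0.23793113231658936 z 0.0066 ring ((0.45492908358573914, -0.18279506266117096), 9.999999747378752e-05) y@midx -0.0293
```

Joint 6 hit its range limit. I'll turn the tool the other way round, since a half turn gives the same grasp.

Request:
send_rows(steps="1 0 0 0 -0.085 0.06 0.06; 1 0 0.025 0 0 0 0.124; 1 0.007 0.025 0 0 0 0.124; 1 0.007 0.025 0 0 0 0.124; 1 0.007 0.025 0 0 0 0.124")

```text
clock: 8.0
eef_pos: [0.4196, -0.0441, 0.2356]
tool_rot: [0.997, 0.075, -0.002, -0.001]
ft_force: [0.7, 0.2, 0.7]
grip_width: 0.0856
grasp_force: 0.0
```

Request:
send_rows(steps="1 0.007 0.025 0 0 0 0.124; 1 0 0 0 0 0 0.124; 1 0 0 0 0 0 0.124; 1 0 0 0 0 0 0.124; 1 0 0 0 0 0 0.124")

```text
clock: 8.42
eef_pos: [0.4264, -0.0195, 0.2355]
tool_rot: [0.926, 0.377, -0.002, 0.0]
ft_force: [-0.8, -0.4, 0.3]
grip_width: 0.0858
grasp_force: 0.0
```

Request:
send_rows(steps="1 0 0 0 0 0 0.124; 1 0 0 0 0 0 0.124; 1 0 0 0 0 0 0.124; 1 0 0 0 0 0 0.124; 1 0 0 0 0 0 0.124")

```text
clock: 8.83
eef_pos: [0.4264, -0.0199, 0.2355]
tool_rot: [0.767, 0.641, -0.002, 0.001]
ft_force: [-0.3, 0.3, 0.3]
grip_width: 0.0856
grasp_force: 0.0
```

Request:
send_rows(steps="1 0 0 0 0 0 0.124; 1 0 0 0 0 0 0.124; 1 0 0 0 0 0 0.124; 1 0 0 0 0 0 0.124; 1 0 0 0 0 0 0.124")

```text
clock: 9.25
eef_pos: [0.4264, -0.0199, 0.2355]
tool_rot: [0.535, 0.845, -0.002, 0.001]
ft_force: [1.1, -0.2, 0.3]
grip_width: 0.0854
grasp_force: 0.0
```

```bash
python3 pose.py
```

```text
t 9.25 p [ 0.4264 -0.0199  0.2355] x [-0.427  0.904 -0.004] y [ 0.904  0.427 -0.002] z [ 0.    -0.005 -1.   ] j [-0.04  0.09 -0.16  1.31 -0.    1.09] w 0.0854 gf 0.0 F [ 1.1 -0.2  0.3]
```

Request:
send_rows(steps="1 0 0 0 0 0 0.109; 1 0 0 0 0 0 0.109; 1 0 0 0 0 0 0.109; 1 0 0 0 0 0 0.109; 1 0 0 0 0 0 0.109")

```text
clock: 9.67
eef_pos: [0.4264, -0.0199, 0.2355]
tool_rot: [0.288, 0.957, -0.002, 0.002]
ft_force: [-0.4, -0.3, -0.3]
grip_width: 0.0855
grasp_force: 0.0
```

```bash
python3 pose.py; python3 - <<'E'
from h import *
c,P=look("wrist");f=c["frame"]
m=((P[...,2]>.003)&(P[...,2]<.012)&(f.min(-1)>150)&(abs(P[...,0]-.428)<.1)&(abs(P[...,1]+.02)<.09)).astype(np.uint8)
k,l,s,_=cv2.connectedComponentsWithStats(m);i=1+np.argmax(s[1:,4]);q=P[l==i]
print(s[i],np.median(q[:,2]),q.min(0),q.max(0))
a=np.array([np.cos(np.radians(-33.5)),np.sin(np.radians(-33.5))]);n=np.array([-a[1],a[0]]);o=np.array([.428,-.019])
t=(q[:,:2]-o)@a;w=(q[:,:2]-o)@n
for u in np.arange(-.085,.085,.01):
    g=(t>u)&(t<u+.01)
    if g.sum()>3: print(round(u+.005,3),w[g].min().round(4),w[g].max().round(4),w[g].mean().round(4),g.sum())
print(t.min(),t.max())
E
```

```text
t 9.67 p [ 0.4264 -0.0199  0.2355] x [-0.834  0.552 -0.004] y [ 0.552  0.834 -0.002] z [ 0.003 -0.004 -1.   ] j [-0.04  0.09 -0.16  1.31 -0.    0.54] w 0.0855 gf 0.0 F [-0.4 -0.3 -0.3]
[ 245  103   31  119 1467] 0.007045619759046162 [ 0.35556673 -0.06999407  0.00339949] [0.49828283 0.03855773 0.01003917]
-0.08 -0.013 -0.0027 -0.008 34
-0.07 -0.0157 0.0218 0.0027 135
-0.06 -0.0171 0.0195 0.0011 189
-0.05 -0.0172 0.0182 -0.0004 182
-0.04 -0.0147 0.0144 -0.0001 141
-0.03 -0.0081 0.0066 0.0009 75
-0.02 -0.0041 0.0066 0.0012 63
-0.01 -0.0042 0.0067 0.0012 68
-0.0 -0.0056 0.0067 0.0006 75
0.01 -0.0056 0.0068 0.0006 70
0.02 -0.0057 0.0069 0.0006 70
0.03 -0.0057 0.0069 0.0006 69
0.04 -0.0057 0.0055 -0.0002 61
0.05 -0.0058 0.0056 0.0002 59
0.06 -0.0101 0.0099 -0.0004 72
0.07 -0.0116 0.0114 -0.0006 53
0.08 -0.0102 0.01 0.0001 51
-0.07999526842318307 0.08265049104162892
```

Request:
send_rows(steps="0.2 0.002 0.0012 -0.04 0 0 -0.012; -0.2 0 0 -0.04 0 0 0; -0.2 0 0 -0.04 0 0 0; -0.2 0 0 -0.04 0 0 0; -0.2 0 0 -0.04 0 0 0")

```text
clock: 10.13
eef_pos: [0.4282, -0.0189, 0.0343]
tool_rot: [0.298, 0.955, -0.001, 0.002]
ft_force: [0.5, 0.3, -0.3]
grip_width: 0.0343
grasp_force: 0.0
```

Request:
send_rows(steps="-0.2 0 0 -0.0315 0 0 0; -0.2 0 0 0 0 0 0; -1 0 0 0 0 0 0; -1 0 0 0 0 0 0; -1 0 0 0 0 0 0")

```text
clock: 10.55
eef_pos: [0.4278, -0.0193, 0.0047]
tool_rot: [0.298, 0.955, -0.001, 0.002]
ft_force: [0.2, -0.1, -1.0]
grip_width: 0.0101
grasp_force: 58.6
```

```bash
python3 pose.py
```

```text
t 10.55 p [ 0.4278 -0.0193  0.0047] x [-0.823  0.569 -0.004] y [ 0.569  0.823 -0.002] z [ 0.002 -0.004 -1.   ] j [-0.04  0.35 -0.52  0.7  -0.    0.56] w 0.0101 gf 58.6 F [ 0.2 -0.1 -1. ]
```

Request:
send_rows(steps="-1 0 0 0.03 0 0 0; -1 0 -0.01 0.03 0 0 0.108; -1 0 -0.01 0.03 0 0 0.108; -1 0 -0.01 0.03 0 0 0.108; -1 0 -0.01 0.03 0 0 0.108")

```text
clock: 10.97
eef_pos: [0.4272, -0.06, 0.1566]
tool_rot: [0.084, 0.996, -0.001, 0.002]
ft_force: [-0.3, -1.1, -1.1]
grip_width: 0.0099
grasp_force: 58.8
```

Request:
send_rows(steps="-1 0 -0.01 0 0 0 0.108; -1 0 0 0 0 0 0.108; -1 0.013 -0.011 0.008 0.0048 -0.109 0; -1 0.013 -0.011 0.008 0.0048 -0.109 0; -1 0.013 -0.011 0.008 0.0048 -0.109 0")

```text
clock: 11.38
eef_pos: [0.4676, -0.1031, 0.1802]
tool_rot: [-0.021, 0.986, 0.002, 0.168]
ft_force: [-0.1, 0.4, -1.7]
grip_width: 0.0097
grasp_force: 58.9
```

Request:
send_rows(steps="-1 0.013 -0.011 0.008 0.0048 -0.109 0; -1 0.013 -0.011 0.008 0.0048 -0.109 0; -1 0.013 -0.011 0.008 0.0048 -0.109 0; -1 0.013 -0.011 0.008 0.0048 -0.109 0; -1 0.013 -0.011 0.008 0.0048 -0.109 0")

```text
clock: 11.8
eef_pos: [0.5315, -0.1582, 0.221]
tool_rot: [-0.019, 0.904, 0.008, 0.428]
ft_force: [1.3, -0.8, -2.1]
grip_width: 0.0102
grasp_force: 58.9
```

Request:
send_rows(steps="-1 0 0 0 0 0 0; -1 0 0 0 0 0 0; -1 0 0 0 0 0 0; -1 0 0 0 0 0 0; -1 0 0 0 0 0 0")

```text
clock: 12.22
eef_pos: [0.5321, -0.1573, 0.2194]
tool_rot: [-0.02, 0.905, 0.009, 0.424]
ft_force: [0.2, 0.3, -0.7]
grip_width: 0.0102
grasp_force: 58.9
```

```bash
python3 pose.py; python3 - <<'E'
from h import *
c,P=look("wrist");cv2.imwrite("pics/w6.png",c["frame"][...,::-1]);np.savez("w6.npz",P=P,f=c["frame"],z=c["range_z"],K=c["camera_matrix"])
d,Q=look("side");np.savez("s6.npz",P=Q,f=d["frame"],z=d["range_z"],K=d["camera_matrix"],E=d["extrinsics"])
E
```

```text
t 12.22 p [ 0.5321 -0.1573  0.2194] x [-0.639 -0.028 -0.769] y [-0.043  0.999 -0.001] z [ 0.768  0.033 -0.64 ] j [-0.51 -0.07 -0.77  0.07  0.41 -0.38] w 0.0102 gf 58.9 F [ 0.2  0.3 -0.7]
```

View pics/w6.png

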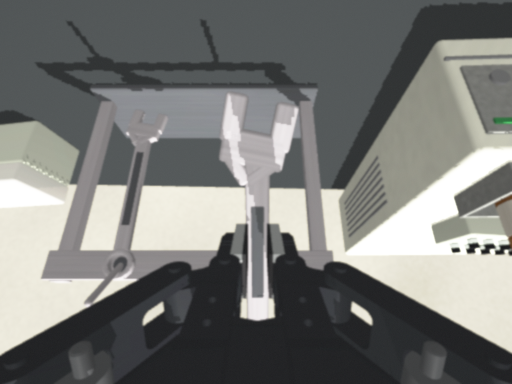

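The wrist view is now upside down. The long spanner hangs at (118,262), and the short one's ring is hidden behind the gripper, so I'll measure ring and peg from the side and top cameras.

```bash
cat > rel.py <<'E'
from h import *
o=get_obs();M=R.from_quat(o["tool_rot"]).as_matrix();p=o["eef_pos"]
L0=np.array([.651,-.153,.2145])
for n in("side","top"):
    c,P=look(n);z=c["range_z"];T=(P-p)@M
    r=T[(z>0)&(T[...,0]<-.045)&(T[...,0]>-.1)&(abs(T[...,1])<.022)&(abs(T[...,2])<.015)]
    Q=(P-p)@M
    g=T[(z>0)&(P[...,0]>.6)&(P[...,0]<.64)&(abs(P[...,1]+.155)<.012)&(P[...,2]>.215)&(P[...,2]<.262)]
    print(n,len(r),r.min(0).round(4),r.max(0).round(4),np.median(r[:,2]).round(4),"ringc",cv2.minEnclosingCircle(r[:,:2].astype(np.float32)),cv2.minEnclosingCircle(r[r[:,0]<-.056][:,:2].astype(np.float32)))
    print(" peg in tool",len(g),g.mean(0).round(4),np.median(g,0).round(4),g.min(0).round(4),g.max(0).round(4))
    g=T[(z>0)&(P[...,0]>.6)&(P[...,0]<.655)&(abs(P[...,1]+.284)<.012)&(P[...,2]>.23)&(P[...,2]<.262)]
    print(" other peg",len(g),np.median(g,0).round(4) if len(g) else "")
E
python3 rel.py; python3 - <<'E'
import cv2,numpy as np
d=np.load("s6.npz");E,K=d["E"],d["K"]
q=E@[.6,-.155,.25,1];u=K@q[:3];u=(u[:2]/u[2]).astype(int);print(u)
f=d["f"][u[1]-45:u[1]+45,u[0]-60:u[0]+60,::-1];cv2.imwrite("pics/s6.png",cv2.resize(f,None,fx=6,fy=6,interpolation=cv2.INTER_CUBIC))
E
```

```text
side 93 [-0.0867 -0.0136 -0.0051] [-0.0451  0.0125  0.0041] -0.0026 ringc ((-0.06589901447296143, -0.002373636933043599), 0.02112106792628765) ((-0.07129417359828949, -0.0006089358357712626), 0.015568917617201805)
 peg in tool 32 [-0.0757 -0.0032  0.0549] [-0.0759 -0.0034  0.0543] [-0.0779 -0.0062  0.0355] [-0.0708  0.0007  0.0764]
 other peg 39 [-0.0758 -0.1326  0.0538]
top 59 [-0.0837 -0.0083 -0.0075] [-0.0458  0.0156  0.0021] -0.0031 ringc ((-0.06480391323566437, 0.004118661861866713), 0.019266637042164803) ((-0.06991934031248093, 0.004077587276697159), 0.01425041165202856)
 peg in tool 18 [-0.0744  0.0025  0.0556] [-0.0742  0.0026  0.0551] [-0.076  -0.0004  0.0344] [-0.0726  0.0055  0.0769]
 other peg 22 [-0.0743 -0.1266  0.0576]
[272 200]
```

View pics/s6.png

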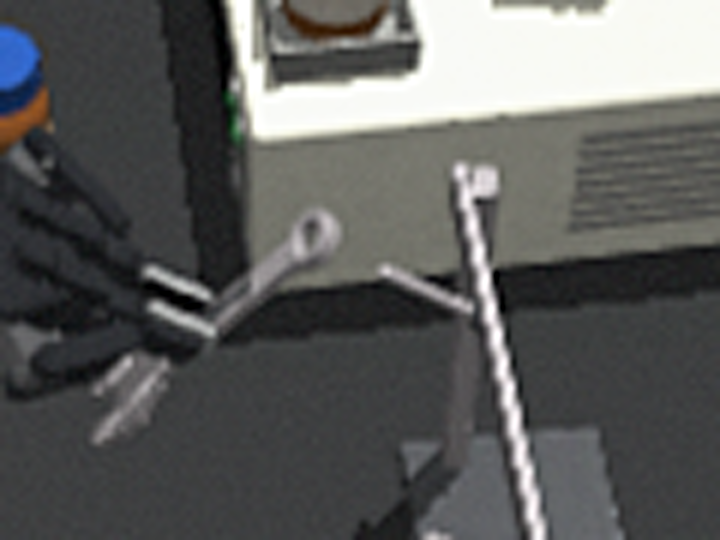

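The side crop shows the ring at (315,236) and the peg from its tip (385,268) to its root (465,308). The measurements put the ring within 1 mm of the peg axis, so I'll insert.

Request:
send_rows(steps="-1 0.009 -0.0003 -0.0072 0 0 0; -1 0.009 0.0004 -0.0075 0 0 0; -1 0.009 0.0004 -0.0075 0 0 0; -1 0.009 0.0004 -0.0075 0 0 0; -1 0.009 0.0004 -0.0075 0 0 0")

```text
clock: 12.83
eef_pos: [0.5769, -0.1563, 0.1809]
tool_rot: [-0.019, 0.905, 0.009, 0.424]
ft_force: [-0.1, -0.2, -1.1]
grip_width: 0.0101
grasp_force: 58.9
```

Request:
send_rows(steps="-1 0.008 0.0003 -0.0067 0 0 0; -1 0 0 0 0 0 0; -1 0 0 0 0 0 0; -1 0 0 0 0 0 0; -1 0 0 0 0 0 0")

```text
clock: 13.25
eef_pos: [0.5842, -0.1563, 0.1751]
tool_rot: [-0.019, 0.905, 0.009, 0.424]
ft_force: [-0.5, 0.6, -1.1]
grip_width: 0.0098
grasp_force: 58.9
```

```bash
python3 pose.py; python3 rel.py
```

```text
t 13.25 p [ 0.5842 -0.1563  0.1751] x [-0.639 -0.027 -0.769] y [-0.042  0.999 -0.001] z [ 0.768  0.032 -0.639] j [-0.44  0.11 -0.75 -0.11  0.36 -0.32] w 0.0098 gf 58.9 F [-0.5  0.6 -1.1]
side 96 [-0.0863 -0.015  -0.0143] [-0.0459  0.0114  0.014 ] -0.0026 ringc ((-0.0658913180232048, -0.0025271575432270765), 0.020563997328281403) ((-0.07091739028692245, -0.003388837445527315), 0.015602772124111652)
 peg in tool 91 [-0.071  -0.0022 -0.0064] [-0.0749 -0.0029 -0.0032] [-0.0863 -0.0119 -0.0321] [-0.0482  0.0102  0.0037]
 other peg 41 [-0.077  -0.1317 -0.0122]
top 58 [-0.0849 -0.0085 -0.0125] [-0.045   0.0142  0.0033] -0.0032 ringc ((-0.0647568628191948, 0.0053398218005895615), 0.02021872065961361) ((-0.07065343856811523, 0.004400014877319336), 0.014319492504000664)
 peg in tool 55 [-0.0709  0.0026 -0.0061] [-0.0736  0.0038 -0.0034] [-0.0849 -0.0085 -0.0332] [-0.0512  0.0108  0.0033]
 other peg 24 [-0.0757 -0.1263 -0.0102]
```

Request:
send_rows(steps="-1 0.007 0.0003 -0.0048 0.0051 -0.117 0; -1 0.007 0.0003 -0.0048 0.0051 -0.117 0; -1 0.007 0.0003 -0.0048 0.0051 -0.117 0; -1 0 0 -0.001 0 0 0; -1 0 0 0 0 0 0")

```text
clock: 13.77
eef_pos: [0.601, -0.1575, 0.1603]
tool_rot: [-0.016, 0.855, 0.011, 0.518]
ft_force: [-0.6, 0.3, -1.6]
grip_width: 0.01
grasp_force: 59.0
```

Request:
send_rows(steps="-0.5 0 0 0 0 0 0; -0.2 0 0 0 0 0 0; 0 0 0 0 0 0 0; 0 0 0 0 0 0 0; 0 0 0 0 0 0 0")

```text
clock: 14.18
eef_pos: [0.6016, -0.1576, 0.1625]
tool_rot: [-0.017, 0.854, 0.01, 0.52]
ft_force: [0.7, 0.4, 0.2]
grip_width: 0.0427
grasp_force: 0.0
```

Request:
send_rows(steps="0 -0.019 -0.001 0.008 0 0 0; 0.2 -0.035 -0.0015 0.015 0 0 0; 0.4 -0.035 -0.0015 0.015 0 0 0; 1 -0.035 -0.0015 0.015 0 0 0; 1 0 0 0.01 0 0 0")

```text
clock: 14.6
eef_pos: [0.4723, -0.1621, 0.2232]
tool_rot: [-0.014, 0.855, 0.011, 0.518]
ft_force: [0.9, 0.1, -0.5]
grip_width: 0.0811
grasp_force: 0.0
```

```bash
cat > hang.py <<'E'
from h import *
for n in("side","wrist"):
  c,p=look(n)
  for y in(-.155,-.285):
    m=(p[...,0]>.58)&(p[...,0]<.67)&(abs(p[...,1]-y)<.03)&(p[...,2]>.012)&(p[...,2]<.196)
    q=p[m];print(n,len(q),q[:,2].min() if len(q) else 0,[ (h,q[abs(q[:,2]-h)<.01].mean(0).round(3).tolist()) for h in(.05,.08,.1,.15,.19) if (abs(q[:,2]-h)<.01).any()])
E
python3 pose.py; python3 hang.py
```

```text
t 14.6 p [ 0.4723 -0.1621  0.2232] x [-0.463 -0.013 -0.886] y [-0.035  0.999  0.004] z [ 0.885  0.033 -0.463] j [-0.7  -0.12 -1.04 -0.31  0.64 -0.4 ] w 0.0811 gf 0.0 F [ 0.9  0.1 -0.5]
side 112 0.01249693980065636 [(0.08, [0.642, -0.163, 0.083]), (0.1, [0.643, -0.162, 0.101]), (0.15, [0.644, -0.157, 0.149]), (0.19, [0.645, -0.159, 0.188])]
side 153 0.012263119761153685 [(0.05, [0.647, -0.288, 0.052]), (0.08, [0.649, -0.291, 0.079]), (0.1, [0.649, -0.288, 0.101]), (0.15, [0.65, -0.288, 0.149]), (0.19, [0.651, -0.288, 0.188])]
wrist 1457 0.06574419492108055 [(0.08, [0.639, -0.15, 0.081]), (0.1, [0.64, -0.152, 0.099]), (0.15, [0.641, -0.151, 0.15]), (0.19, [0.642, -0.152, 0.188])]
wrist 2003 0.03662553222773607 [(0.05, [0.645, -0.28, 0.051]), (0.08, [0.646, -0.28, 0.078]), (0.1, [0.646, -0.28, 0.1]), (0.15, [0.648, -0.281, 0.15]), (0.19, [0.649, -0.281, 0.188])]
```

Both spanners hang at rest. Now the bottles: bring the tool down so it closes along the tray's x.

Request:
send_rows(steps="1 -0.005 0.031 0.002 -0.0045 0.121 0; 1 -0.005 0.031 0.002 -0.0045 0.121 0; 1 -0.005 0.031 0.002 -0.0045 0.121 0; 1 -0.005 0.031 0.002 -0.0045 0.121 0; 1 -0.005 0.031 0.002 -0.0045 0.121 0")

```text
clock: 15.12
eef_pos: [0.4595, -0.0304, 0.2323]
tool_rot: [-0.016, 0.959, 0.008, 0.283]
ft_force: [2.6, -0.9, -0.9]
grip_width: 0.0853
grasp_force: 0.0
```

Request:
send_rows(steps="1 -0.005 0.031 0.002 -0.0045 0.121 0; 1 -0.005 0.031 0.002 -0.0045 0.121 0; 1 -0.005 0.031 0.002 -0.0045 0.121 0; 1 -0.005 0.031 0.002 -0.0045 0.121 0; 1 0 0 0 0 0 -0.118")

```text
clock: 15.53
eef_pos: [0.444, 0.0984, 0.2369]
tool_rot: [0.041, 0.998, 0.001, 0.042]
ft_force: [1.2, 0.3, -0.6]
grip_width: 0.0855
grasp_force: 0.0
```

Request:
send_rows(steps="1 0 0 0 0 0 -0.118; 1 0 0 0 0 0 -0.118; 1 0 0 0 0 0 -0.118; 1 0 0 0 0 0 -0.118; 1 0 0 0 0 0 -0.118")

```text
clock: 15.95
eef_pos: [0.4408, 0.0937, 0.2379]
tool_rot: [0.334, 0.942, -0.013, 0.045]
ft_force: [0.4, -0.0, 1.1]
grip_width: 0.0855
grasp_force: 0.0
```

Request:
send_rows(steps="1 0 0 0 0 0 -0.118; 1 0 0 0 0 0 -0.118; 1 0 0 0 0 0 -0.118; 1 0 0 0 0 0 -0.118; 1 0 0 0 0 0 -0.118")

```text
clock: 16.37
eef_pos: [0.4409, 0.0936, 0.238]
tool_rot: [0.593, 0.804, -0.025, 0.039]
ft_force: [-0.1, 0.4, -0.4]
grip_width: 0.0858
grasp_force: 0.0
```

```bash
cat > caps.py <<'E'
from h import *
import sys
for n in sys.argv[1:]:
    c,P=look(n);hsv=cv2.cvtColor(c["frame"],cv2.COLOR_RGB2HSV)
    m=(hsv[...,0]>100)&(hsv[...,0]<130)&(hsv[...,1]>150)&(P[...,2]>.08)&(P[...,2]<.4)&(P[...,0]>.3)
    k,l,s,_=cv2.connectedComponentsWithStats(m.astype(np.uint8))
    for i in range(1,k):
        if s[i,4]<40: continue
        q=P[l==i];h=np.percentile(q[:,2],95);t=q[q[:,2]>h-.005];cc,r=cv2.minEnclosingCircle(t[:,:2].astype(np.float32))
        print(n,"cap",np.round(cc,4),"r",round(r,4),"h",h.round(4),len(t))
E
python3 pose.py; python3 caps.py wrist
```

```text
t 16.37 p [0.4409 0.0936 0.238 ] x [-0.294  0.951 -0.093] y [0.955 0.295 0.006] z [ 0.033 -0.087 -0.996] j [ 0.27  0.13 -0.12  1.31 -0.09  1.54] w 0.0858 gf 0.0 F [-0.1  0.4 -0.4]
wrist cap [0.4211 0.1347] r 0.0386 h 0.1065 2053
wrist cap [0.5071 0.1332] r 0.0995 h 0.2496 466
```

Request:
send_rows(steps="1 -0.009 0.0135 0 0.087 0.033 -0.08; 1 -0.009 0.0135 0 0 0 -0.12; 1 0 0 0 0 0 -0.023; 1 0 0 0 0 0 0; 1 0 0 0 0 0 0")

```text
clock: 16.83
eef_pos: [0.4224, 0.1198, 0.2387]
tool_rot: [0.677, 0.736, -0.001, -0.001]
ft_force: [-0.2, -0.9, 0.5]
grip_width: 0.0853
grasp_force: 0.0
```

```bash
sed -i 's/t=q\[q\[:,2\]>h-.005\];cc,r=.*$/h=np.median(q[q[:,2]>h-.01][:,2]);t=q[abs(q[:,2]-h)<.004];cc=(np.percentile(t[:,:2],1,axis=0)+np.percentile(t[:,:2],99,axis=0))\/2;r=np.ptp(t[:,0])\/2/' caps.py; python3 pose.py; python3 caps.py wrist top side
```

```text
t 16.83 p [0.4224 0.1198 0.2387] x [-0.085  0.996 -0.001] y [ 0.996  0.085 -0.002] z [-0.002 -0.001 -1.   ] j [ 0.28  0.12 -0.13  1.33 -0.    1.76] w 0.0853 gf 0.0 F [-0.2 -0.9  0.5]
wrist cap [0.4227 0.1227] r 0.0256 h 0.1053 1790
top cap [0.6076 0.1084] r 0.0236 h 0.25 187
top cap [0.4195 0.1076] r 0.0201 h 0.1061 41
top cap [0.4086 0.3355] r 0.0234 h 0.1072 92
side cap [0.7192 1.1464] r 0.0185 h 0.1994 30
side cap [0.5181 1.1408] r 0.0178 h 0.2004 29
side cap [0.4118 0.3226] r 0.0222 h 0.1072 97
side cap [0.6087 0.1047] r 0.0227 h 0.2509 147
side cap [0.4222 0.1191] r 0.0247 h 0.107 133
```

Request:
send_rows(steps="1 0 0.0015 -0.04 0 0 0; 1 0 0 -0.04 0 0 0; 1 0 0 -0.04 0 0 0; 1 0 0 -0.03 0 0 0; 1 0 0 -0.0137 0 0 0")

```text
clock: 17.4
eef_pos: [0.419, 0.12, 0.0716]
tool_rot: [0.678, 0.735, -0.004, -0.002]
ft_force: [0.0, 1.1, 0.4]
grip_width: 0.0854
grasp_force: 0.0
```

Request:
send_rows(steps="0.2 0 0 0 0 0 0; -0.1 0 0 0 0 0 0; -1 0 0 0 0 0 0; -1 0 0 0 0 0 0; -1 0 0 0 0 0 0")

```text
clock: 17.82
eef_pos: [0.4235, 0.1214, 0.0772]
tool_rot: [0.678, 0.735, 0.001, 0.0]
ft_force: [-0.4, 0.4, 3.0]
grip_width: 0.0486
grasp_force: 62.1
```

Request:
send_rows(steps="-1 0 0 0.005 0 0 0; -1 0 0 0.02 0 0 0; -1 0 0 0.03 0 0 0; -1 0 0 0.03 0 0 0; -1 0 0 0.03 0 0 0")

```text
clock: 18.23
eef_pos: [0.4213, 0.1208, 0.1921]
tool_rot: [0.678, 0.735, -0.001, -0.001]
ft_force: [1.1, -0.5, -3.3]
grip_width: 0.0485
grasp_force: 62.7
```

```bash
python3 pose.py
```

```text
t 18.23 p [0.4213 0.1208 0.1921] x [-0.081  0.997 -0.   ] y [ 0.997  0.081 -0.003] z [-0.003 -0.001 -1.   ] j [ 0.28  0.14 -0.22  1.21  0.    1.77] w 0.0485 gf 62.7 F [ 1.1 -0.5 -3.3]
```

Request:
send_rows(steps="-1 0 0.027 0.037 0 0 0; -1 0 0.027 0.037 0 0 0; -1 0.02 0 0 0 0 0; -1 0.03 0 0 0 0 0; -1 0.035 0 0 0 0 0")

```text
clock: 18.65
eef_pos: [0.507, 0.171, 0.2601]
tool_rot: [0.677, 0.736, 0.0, -0.0]
ft_force: [0.5, 0.2, -2.4]
grip_width: 0.0485
grasp_force: 62.8
```

Request:
send_rows(steps="-1 0.035 0 0 0 0 0; -1 0.03 0 0 0 0 0; -1 0.02 0 0 0 0 0; -1 0.01 0 0 0 0 0; -1 0 0 0 0 0 0")

```text
clock: 19.07
eef_pos: [0.6037, 0.1697, 0.2567]
tool_rot: [0.678, 0.735, -0.001, -0.001]
ft_force: [-0.6, -0.1, -1.7]
grip_width: 0.0484
grasp_force: 62.9
```

Request:
send_rows(steps="-1 0 0 0 0 0 0; -1 0 0 0 0 0 0; -1 0 0 0 0 0 0; -1 0 0 0 0 0 0; -1 0 0 0 0 0 0")

```text
clock: 19.48
eef_pos: [0.6013, 0.1703, 0.2585]
tool_rot: [0.678, 0.735, -0.001, -0.001]
ft_force: [-0.0, -0.3, -3.4]
grip_width: 0.0483
grasp_force: 62.9
```

```bash
python3 pose.py;python3 caps.py wrist side
```

```text
t 19.48 p [0.6013 0.1703 0.2585] x [-0.081  0.997  0.   ] y [ 0.997  0.081 -0.002] z [-0.002 -0.    -1.   ] j [0.28 0.5  0.45 1.52 0.   1.77] w 0.0483 gf 62.9 F [-0.  -0.3 -3.4]
wrist cap [0.4121 0.314 ] r 0.0252 h 0.1054 1346
wrist cap [0.6014 0.1722] r 0.0247 h 0.2867 8049
side cap [0.5181 1.1414] r 0.0178 h 0.1997 32
side cap [0.6031 0.1683] r 0.0233 h 0.2884 144
side cap [0.412  0.3211] r 0.0224 h 0.1073 101
side cap [0.6083 0.1048] r 0.0228 h 0.2509 154
```

Request:
send_rows(steps="-1 0.001 0.004 -0.01 0 0 0; -1 0 0 -0.012 0 0 0; -1 0 0 -0.008 0 0 0; -1 0 0 -0.004 0 0 0; -1 0 0 -0.002 0 0 0")

```text
clock: 20.0
eef_pos: [0.6021, 0.1741, 0.2214]
tool_rot: [0.678, 0.735, -0.002, -0.001]
ft_force: [-4.6, -1.2, 6.0]
grip_width: 0.0483
grasp_force: 63.7
```

Request:
send_rows(steps="-1 0 0 -0.001 0 0 0; -1 0 0 0 0 0 0; -1 0 0 0 0 0 0; -1 0 0 0 0 0 0; -1 0 0 0 0 0 0")

```text
clock: 20.42
eef_pos: [0.6032, 0.1742, 0.2214]
tool_rot: [0.678, 0.735, -0.001, -0.001]
ft_force: [-0.2, -0.1, 0.6]
grip_width: 0.0483
grasp_force: 63.2
```

```bash
python3 pose.py;python3 caps.py side
```

```text
t 20.42 p [0.6032 0.1742 0.2214] x [-0.08   0.997  0.   ] y [ 0.997  0.08  -0.002] z [-0.002 -0.    -1.   ] j [0.28 0.51 0.37 1.44 0.   1.77] w 0.0483 gf 63.2 F [-0.2 -0.1  0.6]
side cap [0.6068 0.1387] r 0.0244 h 0.2511 290
side cap [0.412  0.3213] r 0.0224 h 0.1067 100
```

Request:
send_rows(steps="-0.1 0 0 0 0 0 0; 0.2 0 0 0 0 0 0; 0.6 0 0 0 0 0 0; 1 0 0 0 0 0 0; 1 0 0 0.01 0 0 0")

```text
clock: 20.88
eef_pos: [0.6021, 0.1738, 0.2289]
tool_rot: [0.678, 0.735, -0.003, -0.002]
ft_force: [-0.3, -0.4, -0.1]
grip_width: 0.0846
grasp_force: 0.0
```

Request:
send_rows(steps="1 0 0 0.02 0 0 0; 1 0 0 0.035 0 0 0; 1 -0.032 0.025 0 0 0 0; 1 -0.032 0.025 0 0 0 0; 1 -0.032 0.025 0 0 0 0")

```text
clock: 21.3
eef_pos: [0.5072, 0.2497, 0.2874]
tool_rot: [0.679, 0.734, 0.001, -0.0]
ft_force: [-1.1, 0.4, -0.8]
grip_width: 0.0856
grasp_force: 0.0
```

Request:
send_rows(steps="1 -0.032 0.025 0 0 0 0; 1 -0.032 0.025 -0.02 0 0 0; 1 -0.032 0.023 -0.03 0 0 0; 1 0 0 0 0 0 0; 1 0 0 0 0 0 0")

```text
clock: 21.72
eef_pos: [0.4161, 0.3169, 0.2413]
tool_rot: [0.677, 0.736, -0.003, -0.001]
ft_force: [0.7, -0.1, 0.4]
grip_width: 0.0855
grasp_force: 0.0
```

```bash
python3 pose.py;python3 caps.py wrist top side
```

```text
t 21.72 p [0.4161 0.3169 0.2413] x [-0.084  0.996 -0.002] y [ 0.996  0.084 -0.005] z [-0.005 -0.002 -1.   ] j [0.65 0.29 0.09 1.38 0.   2.14] w 0.0855 gf 0.0 F [ 0.7 -0.1  0.4]
wrist cap [0.4106 0.3263] r 0.0254 h 0.1054 1802
top cap [0.6079 0.1082] r 0.0232 h 0.2502 180
top cap [0.5997 0.1747] r 0.022 h 0.2503 184
top cap [0.4086 0.3264] r 0.0235 h 0.1068 157
side cap [0.7186 1.1463] r 0.0183 h 0.1996 30
side cap [0.5182 1.144 ] r 0.0177 h 0.1998 29
side cap [0.6053 0.1385] r 0.0257 h 0.251 287
side cap [0.4118 0.3226] r 0.0242 h 0.1068 99
```

Request:
send_rows(steps="1 -0.0055 0.008 -0.04 0 0 0; 1 0 0 -0.04 0 0 0; 1 0 0 -0.04 0 0 0; 1 0 0 -0.03 0 0 0; 1 0 0 -0.0145 0 0 0")

```text
clock: 22.28
eef_pos: [0.4133, 0.3227, 0.0746]
tool_rot: [0.679, 0.734, -0.003, -0.001]
ft_force: [-0.6, -1.0, 0.4]
grip_width: 0.0855
grasp_force: 0.0
```

Request:
send_rows(steps="0.2 0 0 0 0 0 0; -0.1 0 0 0 0 0 0; -1 0 0 0 0 0 0; -1 0 0 0 0 0 0; -1 0 0 0 0 0 0")

```text
clock: 22.7
eef_pos: [0.415, 0.3255, 0.0801]
tool_rot: [0.678, 0.735, 0.002, -0.0]
ft_force: [-0.1, -0.2, 3.7]
grip_width: 0.0484
grasp_force: 61.9
```

Request:
send_rows(steps="-1 0 0 0.005 0 0 0; -1 0 0 0.02 0 0 0; -1 0 0 0.035 0 0 0; -1 0 0 0.04 0 0 0; -1 0 0 0.04 0 0 0")

```text
clock: 23.12
eef_pos: [0.4122, 0.3239, 0.2191]
tool_rot: [0.678, 0.735, -0.002, -0.001]
ft_force: [0.3, 0.5, -1.6]
grip_width: 0.0485
grasp_force: 62.5
```

Request:
send_rows(steps="-1 0 -0.02 0.03 0 0 0; -1 0 -0.025 0.02 0 0 0; -1 0.02 -0.025 0 0 0 0; -1 0.03 -0.01 0 0 0 0; -1 0.03 0 0 0 0 0")

```text
clock: 23.53
eef_pos: [0.4935, 0.2423, 0.27]
tool_rot: [0.679, 0.735, -0.0, -0.0]
ft_force: [0.7, -0.3, -1.5]
grip_width: 0.0482
grasp_force: 62.7
```

```bash
python3 pose.py;python3 caps.py wrist
```

```text
t 23.53 p [0.4935 0.2423 0.27  ] x [-0.079  0.997 -0.   ] y [ 0.997  0.079 -0.   ] z [-0. -0. -1.] j [ 0.46  0.33  0.23  1.47 -0.    1.95] w 0.0482 gf 62.7 F [ 0.7 -0.3 -1.5]
wrist cap [0.4936 0.2446] r 0.0249 h 0.2961 7884
wrist cap [0.5414 0.2539] r 0.0009 h 0.3413 13
wrist cap [0.5233 0.2555] r 0.0026 h 0.3613 54
```

Request:
send_rows(steps="-1 0.035 0 0 0 0 0; -1 0.03 0 0 0 0 0; -1 0.025 0 0 0 0 0; -1 0.014 0 0 0 0 0; -1 0 0 0 0 0 0")

```text
clock: 24.0
eef_pos: [0.5992, 0.2441, 0.2661]
tool_rot: [0.679, 0.734, -0.001, -0.001]
ft_force: [-0.9, 0.9, -1.5]
grip_width: 0.0486
grasp_force: 63.6
```

Request:
send_rows(steps="-1 0 0 0 0 0 0; -1 0 0 0 0 0 0; -1 0 0 0 0 0 0; -1 0 0 0 0 0 0; -1 0 0 0 0 0 0")

```text
clock: 24.42
eef_pos: [0.5963, 0.2448, 0.2684]
tool_rot: [0.678, 0.735, -0.001, -0.001]
ft_force: [0.4, -0.6, -2.4]
grip_width: 0.0485
grasp_force: 63.6
```

```bash
python3 pose.py;python3 caps.py side
```

```text
t 24.42 p [0.5963 0.2448 0.2684] x [-0.081  0.997  0.   ] y [ 0.997  0.081 -0.002] z [-0.002 -0.    -1.   ] j [0.39 0.54 0.55 1.58 0.   1.88] w 0.0485 gf 63.6 F [ 0.4 -0.6 -2.4]
side cap [0.5182 1.1446] r 0.0176 h 0.2007 29
side cap [0.5972 0.2424] r 0.0225 h 0.296 126
side cap [0.6051 0.1386] r 0.0269 h 0.2509 288
```

Request:
send_rows(steps="-1 0.001 -0.002 -0.015 0 0 0; -1 0 0 -0.014 0 0 0; -1 0 0 -0.008 0 0 0; -1 0 0 -0.004 0 0 0; -1 0 0 -0.002 0 0 0")

```text
clock: 24.88
eef_pos: [0.5973, 0.2425, 0.2243]
tool_rot: [0.678, 0.735, -0.002, -0.001]
ft_force: [-2.7, -0.1, 3.4]
grip_width: 0.0482
grasp_force: 64.0
```

Request:
send_rows(steps="-1 0 0 -0.001 0 0 0; -1 0 0 -0.001 0 0 0; -1 0 0 0 0 0 0; -1 0 0 0 0 0 0; -1 0 0 0 0 0 0")

```text
clock: 25.3
eef_pos: [0.5981, 0.2427, 0.2242]
tool_rot: [0.678, 0.735, -0.0, -0.001]
ft_force: [-4.0, -1.0, 6.0]
grip_width: 0.0486
grasp_force: 64.2
```

```bash
python3 pose.py;python3 caps.py side
```

```text
t 25.3 p [0.5981 0.2427 0.2242] x [-0.081  0.997  0.001] y [ 0.997  0.081 -0.001] z [-0.001  0.001 -1.   ] j [0.39 0.54 0.44 1.47 0.   1.88] w 0.0486 gf 64.2 F [-4. -1.  6.]
side cap [0.5181 1.1447] r 0.0175 h 0.1999 28
side cap [0.6042 0.1712] r 0.027 h 0.2514 405
```

Contact with the tray floor. Release, rise and check everything.

Request:
send_rows(steps="-0.1 0 0 0 0 0 0; 0.2 0 0 0 0 0 0; 0.6 0 0 0 0 0 0; 1 0 0 0 0 0 0; 1 0 0 0.01 0 0 0")

```text
clock: 25.77
eef_pos: [0.5974, 0.2421, 0.2304]
tool_rot: [0.678, 0.735, -0.003, -0.002]
ft_force: [-1.0, -0.9, -0.8]
grip_width: 0.0844
grasp_force: 0.0
```

Request:
send_rows(steps="1 0 0 0.02 0 0 0; 1 0 0 0.035 0 0 0; 1 -0.035 0 0.01 0 0 0; 1 -0.04 0 0 0 0 0; 1 -0.04 0 0 0 0 0")

```text
clock: 26.18
eef_pos: [0.4837, 0.243, 0.2989]
tool_rot: [0.678, 0.735, 0.001, -0.0]
ft_force: [-0.6, 0.4, 0.1]
grip_width: 0.0853
grasp_force: 0.0
```

Request:
send_rows(steps="1 -0.04 0.01 0 0 0 0; 1 -0.04 0.01 0 0 0 0; 1 -0.02 0 0 0 0 0; 1 0 0 0 0 0 0; 1 0 0 0 0 0 0")

```text
clock: 26.6
eef_pos: [0.3828, 0.263, 0.2991]
tool_rot: [0.677, 0.736, 0.0, -0.0]
ft_force: [0.9, -0.3, -0.1]
grip_width: 0.0852
grasp_force: 0.0
```

```bash
python3 pose.py;python3 caps.py top side; sed -i 's/"wrist"/"top"/' hang.py; python3 hang.py; python3 - <<'E'
from h import *
c,P=look("side");cv2.imwrite("pics/end.png",cv2.resize(c["frame"][60:340,150:420,::-1],None,fx=2,fy=2,interpolation=cv2.INTER_CUBIC))
E
```

```text
t 26.6 p [0.3828 0.263  0.2991] x [-0.082  0.997  0.001] y [0.997 0.082 0.   ] z [ 0.     0.001 -1.   ] j [0.6  0.15 0.07 1.49 0.   2.09] w 0.0852 gf 0.0 F [ 0.9 -0.3 -0.1]
top cap [0.6076 0.1085] r 0.0235 h 0.2501 178
top cap [0.5998 0.1748] r 0.0222 h 0.2506 175
top cap [0.5916 0.2424] r 0.0234 h 0.2505 180
side cap [0.7183 1.1454] r 0.0182 h 0.1993 31
side cap [0.5182 1.141 ] r 0.0177 h 0.1991 33
side cap [0.601  0.1718] r 0.0316 h 0.251 416
side 111 0.012077823720358483 [(0.08, [0.642, -0.164, 0.082]), (0.1, [0.643, -0.162, 0.101]), (0.15, [0.644, -0.157, 0.15]), (0.19, [0.645, -0.159, 0.188])]
side 154 0.012167091950072595 [(0.05, [0.647, -0.286, 0.055]), (0.08, [0.649, -0.29, 0.079]), (0.1, [0.649, -0.287, 0.1]), (0.15, [0.65, -0.288, 0.15]), (0.19, [0.651, -0.288, 0.188])]
top 69 0.012137762146102293 [(0.08, [0.638, -0.144, 0.08]), (0.1, [0.639, -0.148, 0.1]), (0.15, [0.641, -0.147, 0.15]), (0.19, [0.64, -0.149, 0.188])]
top 83 0.012324793394735245 [(0.05, [0.645, -0.277, 0.052]), (0.08, [0.645, -0.277, 0.077]), (0.1, [0.646, -0.276, 0.1]), (0.15, [0.646, -0.278, 0.15]), (0.19, [0.647, -0.278, 0.186])]
```

View pics/end.png

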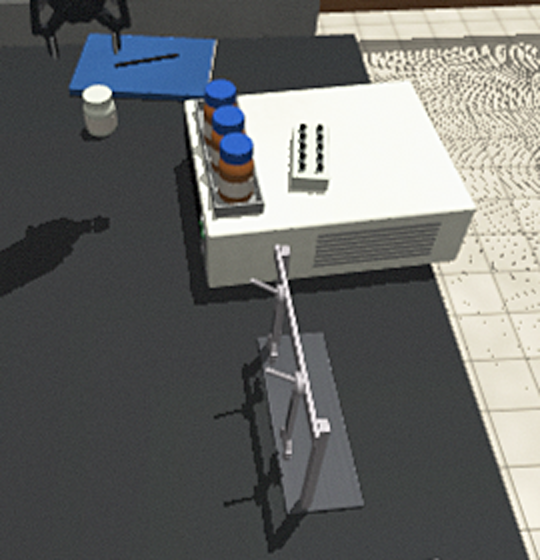

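The last picture shows three bottles standing in a row in the tray at (220,95), (228,122) and (237,150). Both spanners hang on their pegs near (275,350) and (290,450), and the jar and rack have not moved. Handing in.

```bash
python3 -c "
from workcell import *
print(job_done())"
```

```text
the job is handed in; nothing more can be done
None
```

Job handed in at about 27 s of 70 s: each spanner hangs by its ring on its own peg, and the three bottles stand upright in one row in the tray about 67 mm apart centre to centre, going by the last camera check; the interface gave no verdict.

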